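# Load the carton magazine and close its guide

## Robot

A 7-joint arm with a two-finger parallel gripper is mounted at the origin on the work surface. World frame = base frame: x ahead of the robot, y to its left, z up, the work surface at z = 0. Lengths are in mm, angles in rad, forces in N, time in s.
With the tool pointing down it reaches from about 400 to 925 mm from the base axis. Payload 5.6 kg.
Tool frame: the origin (TCP) lies midway between the tips of the shut fingers; the grasp point (between the pads) lies 19 mm behind it; z points along the fingers, y is the line along which they close (so a half turn about z gives the same grasp; the last joint's range is limited). The gripper opens to 85 mm and grips with 20 to 120 N. Pads are 22 mm wide; open, the fingers measure 114 mm over their backs; the gripper's body (76 mm by 85 mm) begins 54 mm behind the grasp point. The pads swing forward as they close: fully open they stand 13 mm farther back than shut.
Start: joints at [1.257, 0.468, -0.012, 1.603, 0.006, 1.071, -0.056], TCP at [173.835, -626.33, 231.29] pointing down, gripper open.
Joint ranges: [-2.53, 2.53], [-0.31, 2.02], [-1.57, 1.55], [0.28, 2.44], [-1.29, 4.43], [0.15, 1.84], [-2.92, 2.92]. Speed limits (rad/s): [2.57, 2.57, 3.14, 3.14, 3.14, 3.14, 3.14].

## Interface

Orientations are given as a 3x3 rotation matrix whose columns are the frame's x, y, z axes.
In Python, from rig import bot gives the robot as it stands. The module is installed in compiled form; this text tells all that it offers.
- The arm moves only by the tool drive_tool, never from a script. Its argument "series" is a list of rows, each an object with "rotation": the turn, a rotation vector about the world's x, y, z normalised to -1 to 1, where 1 is 4 degrees, a list of three; "slide": the shift along the world's x, y, z normalised to -1 to 1, where 1 is 0.025 m, a list of three; "gripper": the closure in counts, from 0 (fully open) to 255 (shut). A call has 1 to 12 rows; each row shifts and turns the commanded pose from where the row before left it; what a row does not reach is not made up. A row lasts 1/12 s, in which the tool goes at most 41.7 mm and 7.16 degrees, less where a joint would pass 70% of its speed; a pose out of reach is approached as far as the arm can. A call with a number of a shift or a turn outside -1 to 1 is refused whole. A call with a gripper value outside its range is refused whole. The fingers move at their own pace and stop on an object; the grip force is fixed at half the most. Time passes only in rows, so rows that do not move let the fingers close. It gives the time, the measured TCP pose, the force, the opening and the grip force at its end, in the units of the state.
- bot.get_obs(): the state, without advancing time (a new reading comes with each control period).
- bot.camera(name): name is "scene" or "top" or "wrist"; returns a dict with "image" (384x512x3 uint8, blue, green, red), "mtx" (3x3 intrinsics, pixels), "dist_coeffs" ([k1, k2, p1, p2, k3] as OpenCV has them; the pictures are not rectified), "eye" and "attitude" of the camera in the world; the wrist camera has in their place "mount" (4x4, takes a point from camera to tool coordinates, whose origin is the TCP and whose axes are the flange's). Camera axes: x right, y down, z forward; pixel columns grow to the right and rows downward; lengths in mm; the calibration is good to about 2 mm. A picture is of the moment at which its call begins: read the wrist's pose just before it. There is no depth.
- bot.close_job(): hands the job in; it is judged then, once.
Trained networks look in the newest picture that a camera, given by its name, has taken for a name from the list of things; names that differ only in an ending like _2 or _b are one class to them, and where a whole thing is asked for, a point or a joint stands for the part that bears it (a point fixed in the world has none). Each returns a list of dicts, best first, with "p" (0 to 1); they miss things now and then, are a little off and sometimes report something else, mostly with a low value. They report only what shows in the picture. A call takes as long as a camera call. They do not tell look-alikes from the thing itself.
- bot.boxes_of(thing, camera): "rect" ([left, top, right, bottom] as shares, 0 to 1, of the picture: columns of its width, rows of its height, round what is visible of it).
- bot.cut_out(thing, camera): "pixels" (384x512 bool, what is visible of it) and "rect" ([left, top, right, bottom] as shares, 0 to 1, of the picture: columns of its width, rows of its height, round what is visible of it).
The state is a dict: "time_s": time; "joints": joint angles; "qd": joint speeds; "joint_efforts": joint torques, N m; "position": TCP position; "ee_rot": TCP orientation; "force": force on the tool from outside, world axes, zero at the start; "wrist_torque": the same for the moment, N m; "finger_gap": finger opening in mm; "gripper_force": force on a finger pad.
Only numpy, scipy, OpenCV 4.12 (cv2) and the standard library are available. Lean on these libraries where they do the work, as an engineer would, in place of code of your own. Each camera call takes 0.05 s, during which the arm holds its last target. There are 200 camera calls.

## Task

Finish loading the carton magazine: stack the two loose cartons flat on the one already in it, thinnest on top, setting them down rather than dropping them, and square the column up against the two rear rods and the fixed end plate. Close the sliding guide up against the column and leave it clamped; the guide must not be forced along while its lever is locked, and everything else on the bench stays where it is.

Things in the scene. Friction and masses are not known exactly. Their poses are not given: they have to be found in the camera images.
- magazine: carton magazine, fixed to the bench. Origin: centre of the column's place, at bench height; at yaw 0 x points away from the robot, y to its left. All 'magazine x, y' below are in this frame, in mm. Grey base plate, 8 thick (cartons stand on z = 8), spans x -45 to 100, y -100 to 220. A squared-up column has its long side along y, centred on x = 0, y = 0
- end_plate (a point): centre of the inner face of the fixed aluminium end plate, at magazine x -5, y -65; the plate is 6 thick, spans x -43 to 33 and reaches 125 above the bench. The column's end must meet it
- rods (a point): midway between the front lines of the two upright rear rods, at magazine x 31, y 0. Rods 12 diameter, 138 high, centred at magazine x 37, y -48 and 48: a finger fits between them. The column's long back side must meet them. Behind them the guide rail (34 high, 22 wide) runs along y at x = 80, with end blocks 42 high at y -68 and 212
- guide (a joint): slide of the guide plate along the rail (m). Its carton-side face is at magazine y = 65 mm + this value, so 0 = exactly one carton length (130 mm) from the end plate; larger = further open, range -0.004 to 0.062. Fast when clamped; slides with about 6 N when unclamped and pushes the column along with it; can be pushed by plate or saddle
- guide_face (a point): centre of the aluminium guide plate's carton-side face (faces magazine -y), 70 above the bench. Plate 72 wide (magazine x -39 to 33), 6 thick, top edge 126 above the bench. Beyond it a steel saddle rides on the rail: magazine x 57 to 103, from 2 to 80 mm beyond the carton-side face in +y, top 60 above the bench
- clamp (a joint): angle of the black clamp lever on the saddle (rad), about an upright pivot, growing anticlockwise seen from above. 0 = locked, an end stop: handle along the rail to magazine +y. 1.05 = fully open: handle swung 60 degrees towards magazine -x. It bites from about 0.35 down, tightening to 0; above 0.5 the guide is free. Stays where left; takes 4 to 10 N at the handle
- clamp_grip (a point): point on the lever handle's axis, 56 mm out from the pivot, 90 above the bench; the handle is a round bar 15 thick that rises outward, its tip 15 mm beyond this point. Push it sideways
- clamp_pivot (a point): the lever's pivot on top of the saddle, 60 above the bench, 47 mm beyond the guide's carton-side face in magazine +y, at magazine x 80; hub 26 diameter, 22 tall
- carton_thick: closed cardboard carton, 62 (x) x 130 (y) x 60 tall, origin at the centre of its underside, z up; the thickest; already in the magazine, a little way from the end plate, about 0.3 to 0.65 kg
- carton_medium: closed cardboard carton, 62 (x) x 130 (y) x 46 tall, origin at the centre of its underside, z up; middle thickness; loose on the bench, lying flat, about 0.25 to 0.5 kg
- carton_thin: closed cardboard carton, 62 (x) x 130 (y) x 30 tall, origin at the centre of its underside, z up; the thinnest; loose on the bench, lying flat, about 0.15 to 0.35 kg
- spray_can: blue-labelled steel spray can, upright, 54 diameter, 190 tall (mm); bystander, origin at its underside
- cup: clear plastic cup, 84 diameter at the rim, 95 tall (mm); bystander, origin at its underside
- jar: amber jar with white cap, 66 diameter, 85 tall (mm); bystander, origin at its underside
- paint_tin: round steel paint tin, 103 diameter, 114 tall (mm); bystander, origin at its underside
- tape_roll: grey roll of tape lying flat, 90 diameter, 25 tall (mm); bystander, origin at its underside
- glove_box: blue glove box, 115 x 230 x 70 (mm); bystander, origin at its underside
- filling_knife: flat filling knife lying on the bench, about 200 long (mm); bystander
- hardener: white plastic bottle, 60 diameter, 130 tall (mm); bystander, origin at its underside
There are look-alikes about, which are no part of the job. What is shaped like the carton_thin but purple, red or yellow is not meant.

How it is judged (in metres and radians):
On the way, in this order (a step that is already met when the one before it is completed fails the run):
1. the middle carton rests on the thick one, let go (horizontal distance between carton_medium and carton_thick below 0.03 m and z of carton_medium in the frame of magazine between 0.063 and 0.073 m and angle between carton_medium's own z axis and vertical below 0.06 rad and contact force between the fingers and carton_medium below 0.1 N and linear speed of carton_medium below 0.03 m/s), for 0.2 s.
2. the thin carton rests on the middle one, let go (horizontal distance between carton_thin and carton_medium below 0.03 m and z of carton_thin in the frame of magazine between 0.109 and 0.119 m and angle between carton_thin's own z axis and vertical below 0.06 rad and contact force between the fingers and carton_thin below 0.1 N and linear speed of carton_thin below 0.03 m/s), for 0.2 s.
At the end, for the whole second after the job is handed in: The cartons stand flat in the magazine, thick, medium, thin from below, each within 6 mm and 0.06 rad of its square place against rods and end plate, at rest; the guide is within 6 mm of the column's end and the clamp lever is locked (under 0.15 rad) (x of carton_thick in the frame of magazine between -0.006 and 0.006 m and y of carton_thick in the frame of magazine between -0.006 and 0.006 m and z of carton_thick in the frame of magazine between 0.003 and 0.013 m and angle between each of carton_thick, carton_medium, carton_thin's own z axis and vertical below 0.06 rad and angle between the y axis of each of carton_thick, carton_medium, carton_thin and the y axis of magazine, either way round below 0.06 rad and linear speed of each of carton_thick, carton_medium, carton_thin below 0.02 m/s and x of carton_medium in the frame of magazine between -0.006 and 0.006 m and y of carton_medium in the frame of magazine between -0.006 and 0.006 m and z of carton_medium in the frame of magazine between 0.063 and 0.073 m and x of carton_thin in the frame of magazine between -0.006 and 0.006 m and y of carton_thin in the frame of magazine between -0.006 and 0.006 m and z of carton_thin in the frame of magazine between 0.109 and 0.119 m and value of joint guide below 0.006 m and value of joint clamp below 0.15 rad); the robot touches nothing.
It fails at once if the guide is forced along while its lever is locked (value of joint clamp below 0.25 rad and (velocity of joint guide above 0.02 m/s or velocity of joint guide below -0.02 m/s)).
It fails at once if a carton is dropped (falls freely from more than about 10 mm) ((contact force between the fingers and carton_thick below 0.05 N and linear speed of carton_thick above 0.45 m/s) or (contact force between the fingers and carton_medium below 0.05 N and linear speed of carton_medium above 0.45 m/s) or (contact force between the fingers and carton_thin below 0.05 N and linear speed of carton_thin above 0.45 m/s)).
It fails at once if a bystander is shifted more than 30 mm or knocked over (distance of any of spray_can, cup, jar, paint_tin, tape_roll, glove_box, filling_knife, hardener from where it was at the start of the episode above 0.03 m or angle between any of spray_can, cup, jar, paint_tin, tape_roll, glove_box, hardener's own z axis and vertical above 0.5 rad).
It also fails if it takes over 72 s, if anything falls off the work surface, if the arm or the gripper's body presses on something with over 40 N, if the wrist force passes 120 N, or if a joint passes its speed limit or range.

## Working session

There is one attempt and no reset: what is moved stays moved. The work goes in short steps, Python scripts to look and compute and a tool call to move; the robot and the scene stay as the last step left them, time stands still between calls to the robot, and variables do not carry over. Pictures are saved under pics/ and viewed, at most 10 in all, crops included, and the job is handed in when it is done.

Besides the shell and the picture viewer there is one more tool, called after "Request:" as name([rows], argument=value, ...), one row to a line, values as JSON. drive_tool: Moves the arm, as the interface text tells. Its arguments: {"type":"object","properties":{"series":{"type":"array"}},"required":["series"]}

```bash
mkdir -p pics
cat > h.py <<'E'
import numpy as np, cv2, pickle
from rig import bot
def snap(n):
    o=bot.get_obs(); c=bot.camera(n)
    if n=="wrist":
        R=np.array(o["ee_rot"]);p=np.array(o["position"]);M=np.array(c["mount"])
        c["att"]=R@M[:3,:3]; c["e"]=R@M[:3,3]+p
    else: c["att"]=np.array(c["attitude"]);c["e"]=np.array(c["eye"])
    return c
def ray(c,uv,z):
    q=cv2.undistortPoints(np.array(uv,float).reshape(-1,1,2),np.array(c["mtx"]),np.array(c["dist_coeffs"])).reshape(-1,2)
    d=np.c_[q,np.ones(len(q))]@c["att"].T
    return c["e"]+d*((z-c["e"][2])/d[:,2])[:,None]
def proj(c,P):
    Rt=c["att"].T; r,_=cv2.Rodrigues(Rt)
    return cv2.projectPoints(np.array(P,float).reshape(-1,1,3),r,-Rt@c["e"],np.array(c["mtx"]),np.array(c["dist_coeffs"]))[0].reshape(-1,2)
E
python3 - <<'E'
from h import *
for n in("top","scene"):
    c=snap(n);cv2.imwrite(f"pics/{n}0.png",cv2.resize(c["image"],(796,597)));print(n,c["e"],c["att"].round(3).tolist())
    pickle.dump(c,open(n+".pkl","wb"))
    for t in ["carton_thick","carton_medium","carton_thin","magazine","guide","clamp"]:
        print(t,[(round(d["p"],2),np.round(np.array(d["rect"])*[512,384,512,384]).tolist()) for d in bot.boxes_of(t,n)[:4]])
print(bot.get_obs())
E
```

```text
top [ 341.81821169  -18.69053158 1423.32653631] [[-0.008, -0.996, 0.093], [-1.0, 0.009, 0.006], [-0.006, -0.093, -0.996]]
carton_thick [(0.56, [215.0, 176.0, 245.0, 195.0])]
carton_medium [(0.94, [345.0, 167.0, 385.0, 193.0]), (0.31, [198.0, 217.0, 213.0, 237.0])]
carton_thin [(0.95, [364.0, 120.0, 401.0, 153.0]), (0.82, [287.0, 161.0, 324.0, 186.0]), (0.72, [317.0, 244.0, 356.0, 275.0]), (0.62, [269.0, 205.0, 303.0, 236.0])]
magazine [(0.73, [176.0, 159.0, 264.0, 208.0])]
guide [(0.76, [175.0, 161.0, 211.0, 198.0])]
clamp [(0.62, [178.0, 168.0, 196.0, 175.0])]
scene [1093.8713542   705.12183308  682.00458868] [[-0.76, 0.368, -0.536], [0.649, 0.407, -0.643], [-0.018, -0.836, -0.548]]
carton_thick [(0.64, [264.0, 205.0, 304.0, 248.0])]
carton_medium [(0.71, [349.0, 265.0, 463.0, 350.0]), (0.65, [146.0, 161.0, 173.0, 209.0])]
carton_thin [(0.77, [118.0, 169.0, 149.0, 192.0]), (0.73, [197.0, 181.0, 228.0, 214.0]), (0.68, [257.0, 142.0, 278.0, 168.0]), (0.6, [249.0, 182.0, 289.0, 200.0])]
magazine [(0.62, [234.0, 190.0, 353.0, 287.0])]
guide [(0.96, [288.0, 208.0, 334.0, 278.0])]
clamp [
[... 169 characters left out ...]
, 'qd': array([-0.00048075,  0.00059151,  0.00027199,  0.00123749,  0.00130403,
        0.00150581, -0.00011764]), 'joint_efforts': array([-1.08550383e-03, -5.32079923e+01,  2.10819097e-02, -2.51586574e+01,
        1.14916381e-02,  9.84626531e-04,  6.77717551e-06]), 'position': array([ 173.81899284, -626.34322547,  231.3212902 ]), 'ee_rot': array([[ 9.63579821e-01,  2.67420882e-01, -3.83239034e-05],
       [ 2.67420876e-01, -9.63579816e-01, -1.16180727e-04],
       [-6.79972923e-05,  1.01700793e-04, -9.99999993e-01]]), 'force': array([ 0.71719688, -0.04959815,  0.37398716]), 'wrist_torque': array([-0.05545858,  0.06264731,  0.00506186]), 'gripper_force': 0.0, 'finger_gap': 85.33885789521761}
```

View pics/top0.png

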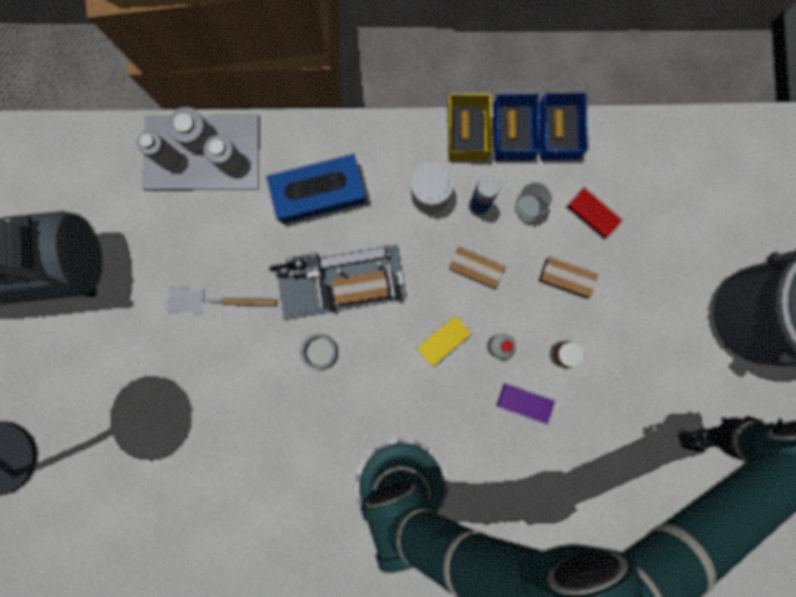

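View pics/scene0.png

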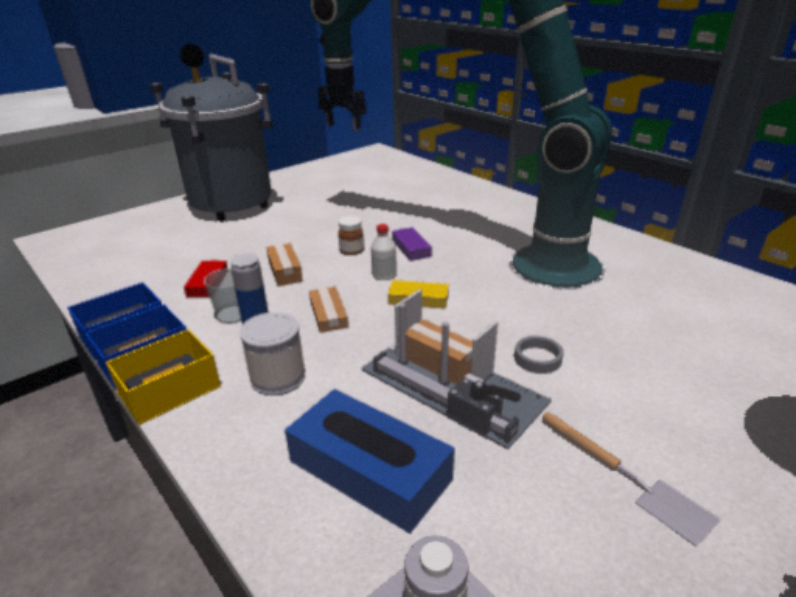

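The top view shows the magazine at (340,285) with its lever at lower left. The two loose brown cartons are at (477,267) and (569,277). The scene view shows them at (328,308) and (285,263). I'll fit box silhouettes to both pictures.

```bash
cat >> h.py <<'E'
from scipy.optimize import minimize
def boxpts(x0,x1,y0,y1,z0,z1): return np.array([[a,b,c] for a in(x0,x1) for b in(y0,y1) for c in(z0,z1)],float)
def place(P,x,y,w):
    P=P.copy();c,s=np.cos(w),np.sin(w);P[:,:2]=P[:,:2]@np.array([[c,s],[-s,c]])+[x,y];return P
S=4
def sil(c,boxes):
    m=np.zeros((384*S,512*S),np.uint8)
    for P in boxes: cv2.fillConvexPoly(m,cv2.convexHull(np.round((proj(c,P)+.5)*S).astype(np.int32)),1)
    return cv2.resize(m.astype(np.float32),(512,384),interpolation=cv2.INTER_AREA)
def fit(views,model,p0,step):
    def f(p):
        r=0
        for c,m in views:
            s=sil(c,model(p)); r-=np.minimum(s,m).sum()/np.maximum(s,m).sum()
        return r/len(views)
    p0=np.array(p0,float);sx=np.vstack([p0]+[p0+np.eye(len(p0))[i]*step[i] for i in range(len(p0))])
    r=minimize(f,p0,method="Nelder-Mead",options=dict(initial_simplex=sx,xatol=.01,fatol=1e-4,maxiter=250))
    return r.x,r.fun
def carton(h,z=0): return lambda p:[place(boxpts(-31,31,-65,65,z,z+h),*p)]
E
python3 - <<'E'
from h import *
C={n:snap(n) for n in("top","scene")}
K={}
for n in C:
    for t in ["carton_thin","carton_medium","carton_thick","magazine","guide","clamp"]:
        K[n,t]=[(d["pixels"],d["p"]) for d in bot.cut_out(t,n)]
        for m,p in K[n,t]:
            v,u=np.nonzero(m); print(n,t,round(p,2),m.sum(),u.mean().round(),v.mean().round(),u.min(),u.max(),v.min(),v.max())
pickle.dump((C,K),open("m0.pkl","wb"))
def near(n,u,v):
    b=[(abs(np.nonzero(m)[1].mean()-u)+abs(np.nonzero(m)[0].mean()-v),m) for t in ["carton_thin","carton_medium"] for m,p in K[n,t]]
    b=min(b,key=lambda q:q[0]); return b[1].astype(np.float32) if b[0]<12 else None
s=512/796
for a,b in [((477,267),(328,308)),((569,277),(285,263))]:
    vs=[(C[n],near(n,q[0]*s,q[1]*s)) for n,q in(("top",a),("scene",b))]
    vs=[v for v in vs if v[1] is not None]
    g=ray(C["top"],[[a[0]*s,a[1]*s]],35)[0]
    for h in(30,46): print(a,len(vs),h,fit(vs,carton(h),[g[0],g[1],.2-1.57],[10,10,.2]), fit(vs,carton(h),[g[0],g[1],-1.57-.3],[10,10,.2])[1])
# rough magazine
print(ray(C["top"],np.array([[278,263],[400,246],[407,298],[285,319]])*s,8).round())
E
```

```text
top carton_thin 0.74 558 381.0 136.0 365 398 121 152
top carton_thin 0.7 537 338.0 260.0 320 355 247 272
top carton_thin 0.67 494 196.0 174.0 173 210 162 197
top carton_thin 0.63 545 285.0 219.0 268 301 203 235
top carton_thin 0.58 534 307.0 172.0 289 324 159 184
top carton_medium 0.69 667 365.0 178.0 346 384 165 191
top carton_thick 0.7 594 231.0 185.0 214 249 174 195
top magazine 0.83 2316 215.0 179.0 174 260 157 204
top guide 0.56 470 197.0 175.0 174 211 162 198
top clamp 0.65 83 185.0 170.0 174 194 167 173
top clamp 0.47 648 365.0 178.0 346 383 164 191
top clamp 0.36 550 232.0 185.0 215 249 175 194
scene carton_thin 0.86 485 271.0 188.0 250 288 181 199
scene carton_thin 0.83 569 211.0 199.0 199 224 184 213
scene carton_thin 0.8 337 129.0 178.0 118 145 167 190
scene carton_thin 0.56 373 265.0 156.0 252 277 146 166
scene carton_medium 0.83 507 183.0 169.0 171 194 156 182
scene carton_medium 0.54 226 316.0 252.0 303 333 246 257
scene carton_thick 0.78 1052 282.0 225.0 261 303 206 246
scene magazine 0.89 4204 296.0 246.0 233 354 187 288
scene guide 0.57 1517 309.0 248.0 288 334 207 278
scene clamp 0.61 182 314.0 252.0 303 332 246 256
(477, 267) 2 30 (array([ 5.45937623e+02, -1.96529652e+02, -4.15516661e-01]), np.float64(-0.9411840438842773)) -0.9439970254898071
(477, 267) 2 46 (array([ 5.46282577e+02, -1.95389052e+02, -4.40456637e-01]), np.float64(-0.8698346614837646)) -0.8647300004959106
(569, 277) 2 30 (array([ 5.15352112e+02, -4.30844678e+02, -3.35114746e-01]), np.float64(-0.8449600338935852)) -0.8456574082374573
(569, 277) 2 46 (array([ 5.16686759e+02, -4.26214189e+02, -3.41274491e-01]), np.float64(-0.9350045323371887)) -0.9319844245910645
[[561. 311.   8.]
 [602.  -4.   8.]
 [467. -21.   8.]
 [416. 291.   8.]]
```

Request:
drive_tool([
  {"rotation": [0, 0, 1], "slide": [1, 0.7, 0], "gripper": 0},
  {"rotation": [0, 0, 1], "slide": [1, 0.7, 0], "gripper": 0},
  {"rotation": [0, 0, 1], "slide": [1, 0.7, 0], "gripper": 0},
  {"rotation": [0, 0, 1], "slide": [1, 0.7, 0], "gripper": 0},
  {"rotation": [0, 0, 1], "slide": [1, 0.7, 0], "gripper": 0},
  {"rotation": [0, 0, 1], "slide": [1, 0.7, 0], "gripper": 0},
  {"rotation": [0, 0, 1], "slide": [1, 0.7, 0], "gripper": 0},
  {"rotation": [0, 0, 1], "slide": [1, 0.7, 0], "gripper": 0},
  {"rotation": [0, 0, 1], "slide": [1, 0.7, 0], "gripper": 0},
  {"rotation": [0, 0, 1], "slide": [1, 0.7, 0], "gripper": 0},
  {"rotation": [0, 0, 1], "slide": [0.6, 0.7, 0], "gripper": 0},
  {"rotation": [0, 0, 1], "slide": [0.6, 0.7, 0], "gripper": 0},
])

```text
time_s: 2.4
position: [454.8, -415.0, 231.2]
ee_rot: [[0.441, 0.897, -0.0], [0.897, -0.441, 0.0], [-0.0, -0.0, -1.0]]
force: [-0.0, -0.1, -0.5]
finger_gap: 85.4
gripper_force: 0.0
```

Request:
drive_tool([
  {"rotation": [0, 0, 1], "slide": [0, 1, 0], "gripper": 0},
  {"rotation": [0, 0, 1], "slide": [0, 1, 0], "gripper": 0},
  {"rotation": [0, 0, 1], "slide": [0, 1, 0], "gripper": 0},
  {"rotation": [0, 0, 1], "slide": [0, 1, 0], "gripper": 0},
  {"rotation": [0, 0, 1], "slide": [0, 1, 0.2], "gripper": 0},
  {"rotation": [0, 0, 1], "slide": [0, 1, 0.2], "gripper": 0},
  {"rotation": [0, 0, 1], "slide": [0, 1, 0.2], "gripper": 0},
  {"rotation": [0, 0, 1], "slide": [0, 1, 0.2], "gripper": 0},
  {"rotation": [0, 0, 0.5], "slide": [0, 1, 0.2], "gripper": 0},
  {"rotation": [0, 0, 0], "slide": [0, 1, 0.2], "gripper": 0},
  {"rotation": [0, 0, 0], "slide": [0, 1, 0.2], "gripper": 0},
  {"rotation": [0, 0, 0], "slide": [0, 1, 0.2], "gripper": 0},
])

```text
time_s: 3.4
position: [453.3, -114.9, 271.7]
ee_rot: [[-0.131, 0.991, -0.0], [0.991, 0.131, -0.001], [-0.001, -0.0, -1.0]]
force: [0.4, 0.9, -0.3]
finger_gap: 85.3
gripper_force: 0.0
```

```bash
cat >> h.py <<'E'
def magmodel(g,q=None):
    return [boxpts(-45,100,-100,220,0,8),boxpts(-43,33,-71,-65,0,125),boxpts(31,43,-54,-42,0,138),boxpts(31,43,42,54,0,138),
     boxpts(69,91,-76,220,8,34),boxpts(69,91,-76,-60,0,42),boxpts(69,91,204,220,0,42),boxpts(-39,33,65+g,71+g,14,126),boxpts(57,103,67+g,145+g,20,60)]
E
python3 - <<'E'
from h import *
C,K=pickle.load(open("m0.pkl","rb"))
vs=[]
for n,keys in (("top",["magazine","guide","clamp","carton_thick"]),("scene",["magazine","guide","clamp","carton_thick"])):
    m=np.zeros((384,512),np.float32)
    for k in keys: m=np.maximum(m,K[n,k][0][0])
    vs.append((C[n],m))
def model(p):
    return [place(P,p[0],p[1],p[2]) for P in magmodel(p[3])+[boxpts(-31,31,-65+15,65+15,8,68)]]
p,f=fit(vs,model,[490,82,.13,35],[8,8,.05,10]);print(p.round(3),f)
pickle.dump(p,open("mag.pkl","wb"))
vt=[(C[n],K[n,"carton_thick"][0][0].astype(np.float32)) for n in C]
print("thick top-only",fit(vt[:1],lambda q:[place(boxpts(-31,31,-65,65,66,68),*q)],[p[0],p[1]+15,p[2]],[8,8,.05]))
o=bot.get_obs();print(o["position"],np.array(o["ee_rot"]).round(3).tolist(),o["time_s"])
E
```

```text
[4.93621e+02 8.70990e+01 1.42000e-01 3.58350e+01] -0.9463870525360107
thick top-only (array([4.90857065e+02, 9.55948869e+01, 1.76564774e-01]), np.float64(-0.9235391616821289))
[ 453.31562222 -114.89760185  271.67959731] [[-0.131, 0.991, -0.0], [0.991, 0.131, -0.001], [-0.001, -0.0, -1.0]] 3.4
```

Request:
drive_tool([
  {"rotation": [0, 0, 0.1], "slide": [0.1, 1, 0.5], "gripper": 0},
  {"rotation": [0, 0, 0.1], "slide": [0.1, 1, 0.5], "gripper": 0},
  {"rotation": [0, 0, 0], "slide": [0, 1, 0.5], "gripper": 0},
  {"rotation": [0, 0, 0], "slide": [0, 1, 0.5], "gripper": 0},
  {"rotation": [0, 0, 0], "slide": [0, 1, 0.5], "gripper": 0},
  {"rotation": [0, 0, 0], "slide": [0, 1, 0.5], "gripper": 0},
  {"rotation": [0, 0, 0], "slide": [0, 1, 0.5], "gripper": 0},
  {"rotation": [0, 0, 0], "slide": [0, 0, 0], "gripper": 0},
  {"rotation": [0, 0, 0], "slide": [0, 0, 0], "gripper": 0},
])

```text
time_s: 4.15
position: [458.6, 60.2, 359.5]
ee_rot: [[-0.148, 0.989, 0.002], [0.989, 0.148, -0.001], [-0.001, 0.002, -1.0]]
force: [-0.2, -0.6, 0.2]
finger_gap: 85.2
gripper_force: 0.0
```

Run:
```python
from h import *
c=snap("wrist");pickle.dump(c,open("w1.pkl","wb"));p=pickle.load(open("mag.pkl","rb"))
print(c["e"],c["att"].round(2).tolist(),c["mtx"])
im=cv2.resize(c["image"],(796,597))
for P in magmodel(p[3]):
    for q in proj(c,place(P,*p[:3])): cv2.circle(im,tuple(int(x) for x in q*796/512),2,(0,0,255),-1)
cv2.imwrite("pics/w1.png",im)
for t in ["carton_thick","clamp","guide","magazine"]: print(t,[(round(d["p"],2),np.round(np.array(d["rect"])*[512,384,512,384]).tolist()) for d in bot.boxes_of(t,"wrist")[:2]])
```

```text
[446.18268356 145.28254346 502.29573227] [[0.99, 0.14, 0.05], [0.15, -0.93, -0.33], [0.0, 0.33, -0.94]] [[287.57326691   0.         258.36279374]
 [  0.         287.57326691 189.07349816]
 [  0.           0.           1.        ]]
carton_thick [(0.69, [264.0, 81.0, 308.0, 170.0]), (0.65, [260.0, 0.0, 358.0, 67.0])]
clamp []
guide [(0.94, [259.0, 0.0, 363.0, 69.0])]
magazine [(0.74, [254.0, 0.0, 362.0, 191.0]), (0.62, [165.0, 4.0, 227.0, 71.0])]
```

View pics/w1.png

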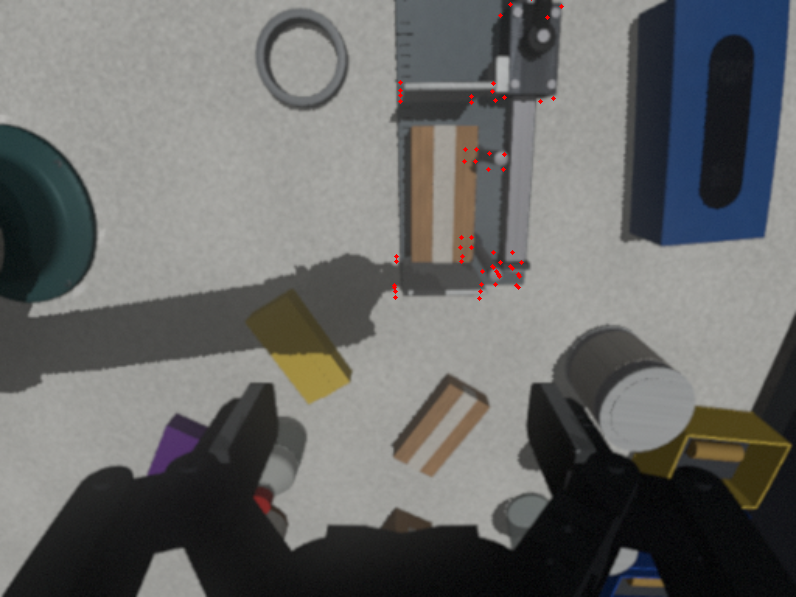

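The wrist view shows the thick carton's top at (412..478, 126..262), the guide plate at row 85 and a rod tip at (500,157). The model overlay agrees to a few mm, so I'll refine it.

Run:
```python
from h import *
C,K=pickle.load(open("m0.pkl","rb"));c=snap("wrist");p0=pickle.load(open("mag.pkl","rb"))
s=512/796
th=ray(c,np.array([[412,126],[478,126],[478,262],[412,262]])*s,68);print(th.round(),"centre",th.mean(0).round(1))
mm={}
for t in ["magazine","guide","clamp","carton_thick"]:
    r=bot.cut_out(t,"wrist");
    if r: mm[t]=r[0]["pixels"];v,u=np.nonzero(mm[t]);print(t,r[0]["p"],u.min(),u.max(),v.min(),v.max())
def model(p): return [place(P,*p[:3]) for P in magmodel(p[3])]+[place(boxpts(-31,31,-65,65,8,68),th[:,0].mean(),th[:,1].mean(),p[2])]
wm=np.zeros((384,512),np.float32)
for t in mm: wm=np.maximum(wm,mm[t])
vs=[]
for n in C:
    m=np.zeros((384,512),np.float32)
    for k in ["magazine","guide","clamp","carton_thick"]: m=np.maximum(m,K[n,k][0][0])
    vs.append((C[n],m))
p1,f1=fit([(c,wm)],model,p0,[6,6,.05,6]);print("wrist",p1.round(3),f1)
p2,f2=fit(vs+[(c,wm)],model,p0,[6,6,.05,6]);print("all",p2.round(3),f2)
pickle.dump(p2,open("mag.pkl","wb"))
print("thick wrist",fit([(c,mm["carton_thick"].astype(np.float32))],carton(60,8),[*th.mean(0)[:2],p2[2]],[5,5,.05]))
w=p2[2];d=th.mean(0)[:2]-p2[:2];print("thick in mag",d@[np.cos(w),np.sin(w)],d@[-np.sin(w),np.cos(w)])
```

```text
[[454. 156.  68.]
 [514. 165.  68.]
 [539.  38.  68.]
 [474.  28.  68.]] centre [495.3  96.6  68. ]
magazine 0.61 255 360 0 188
guide 0.58 260 361 0 63
clamp 0.67 337 357 0 33
carton_thick 0.83 265 307 79 167
wrist [4.97248e+02 9.11800e+01 1.70000e-01 3.40390e+01] -0.9784908294677734
all [4.96736e+02 8.91250e+01 1.61000e-01 3.58370e+01] -0.9607713222503662
thick wrist (array([4.94026394e+02, 9.95209073e+01, 1.61371962e-01]), np.float64(-0.976213276386261))
thick in mag -0.21856364939744463 7.585075773096709
```

Request:
drive_tool([
  {"rotation": [0, 0, 0.23], "slide": [-0.3, 0.3, -1], "gripper": 255},
  {"rotation": [0, 0, 0], "slide": [-0.3, 0.3, -1], "gripper": 255},
  {"rotation": [0, 0, 0], "slide": [-0.3, 0.3, -1], "gripper": 255},
  {"rotation": [0, 0, 0], "slide": [0, 0.14, -1], "gripper": 255},
  {"rotation": [0, 0, 0], "slide": [0, 0, -1], "gripper": 255},
  {"rotation": [0, 0, 0], "slide": [0, 0, -1], "gripper": 255},
  {"rotation": [0, 0, 0], "slide": [0, 0, -1], "gripper": 255},
  {"rotation": [0, 0, 0], "slide": [0, 0, -1], "gripper": 255},
  {"rotation": [0, 0, 0], "slide": [0, 0, -1], "gripper": 255},
  {"rotation": [0, 0, 0], "slide": [0, 0, -1], "gripper": 255},
  {"rotation": [0, 0, 0], "slide": [0, 0, -1], "gripper": 255},
  {"rotation": [0, 0, 0], "slide": [0, 0, -1], "gripper": 255},
])

```text
time_s: 5.65
position: [436.5, 84.5, 57.5]
ee_rot: [[-0.16, 0.987, 0.0], [0.987, 0.16, 0.0], [0.0, 0.0, -1.0]]
force: [0.3, -0.5, -0.3]
finger_gap: -0.2
gripper_force: 0.0
```

Request:
drive_tool([
  {"rotation": [0, 0, 0], "slide": [0, 0, -0.8], "gripper": 255},
  {"rotation": [0, 0, 0], "slide": [0, 0, -0.4], "gripper": 255},
  {"rotation": [0, 0, 0], "slide": [0.16, 0.03, 0], "gripper": 255},
  {"rotation": [0, 0, 0], "slide": [0.16, 0.03, 0], "gripper": 255},
  {"rotation": [0, 0, 0], "slide": [0.08, 0.013, 0], "gripper": 255},
])

```text
time_s: 6.07
position: [448.2, 87.0, 29.9]
ee_rot: [[-0.16, 0.987, 0.003], [0.987, 0.16, 0.001], [0.0, 0.003, -1.0]]
force: [1.1, 0.4, 0.8]
finger_gap: -0.5
gripper_force: 0.0
```

Request:
drive_tool([
  {"rotation": [0, 0, 0], "slide": [0.06, 0.01, 0], "gripper": 255},
  {"rotation": [0, 0, 0], "slide": [0.06, 0.01, 0], "gripper": 255},
  {"rotation": [0, 0, 0], "slide": [0.06, 0.01, 0], "gripper": 255},
  {"rotation": [0, 0, 0], "slide": [0, 0, 0], "gripper": 255},
])

```text
time_s: 6.4
position: [449.1, 87.0, 29.6]
ee_rot: [[-0.161, 0.987, -0.003], [0.987, 0.161, -0.002], [-0.002, -0.003, -1.0]]
force: [-8.0, -0.5, 12.2]
finger_gap: 0.0
gripper_force: 7.1
```

Request:
drive_tool([
  {"rotation": [0, 0, 0], "slide": [0.06, 0.01, 0], "gripper": 255},
  {"rotation": [0, 0, 0], "slide": [0.06, 0.01, 0], "gripper": 255},
  {"rotation": [0, 0, 0], "slide": [0.0, 0.0, 0], "gripper": 255},
])

```text
time_s: 6.65
position: [450.5, 87.0, 29.6]
ee_rot: [[-0.161, 0.987, -0.005], [0.987, 0.161, -0.003], [-0.003, -0.006, -1.0]]
force: [-12.1, -1.5, 14.9]
finger_gap: -0.2
gripper_force: 10.0
```

Request:
drive_tool([
  {"rotation": [0, 0, 0], "slide": [-0.3, -0.05, 0], "gripper": 255},
  {"rotation": [0, 0, 0], "slide": [0, 0, 0.6], "gripper": 255},
  {"rotation": [0, 0, 0], "slide": [0, 0, 0], "gripper": 255},
  {"rotation": [0, 0, 0], "slide": [0.14, 0.02, 0], "gripper": 255},
  {"rotation": [0, 0, 0], "slide": [0.06, 0.01, 0], "gripper": 255},
  {"rotation": [0, 0, 0], "slide": [0.06, 0.01, 0], "gripper": 255},
  {"rotation": [0, 0, 0], "slide": [0, 0, 0], "gripper": 255},
])

```text
time_s: 7.23
position: [451.6, 86.9, 43.1]
ee_rot: [[-0.16, 0.987, -0.003], [0.987, 0.16, -0.002], [-0.001, -0.003, -1.0]]
force: [-3.9, -1.2, 3.2]
finger_gap: -0.1
gripper_force: 2.2
```

Run:
```python
from h import *
c=snap("scene"); u,v=240,190
cv2.imwrite("pics/s1.png",cv2.resize(c["image"][150:290,200:386],(796,597)))
```

```text
(no output)
```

View pics/s1.png

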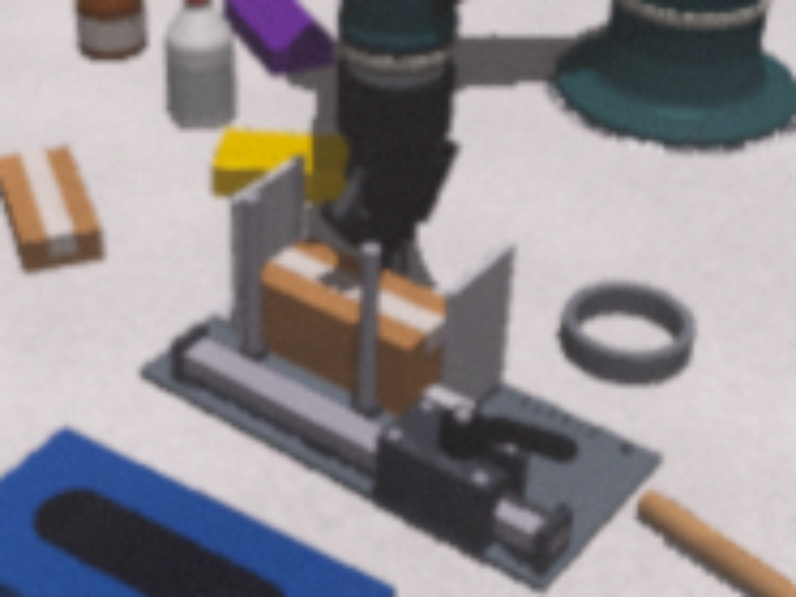

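The gripper is in front of the thick carton, the guide is open, and the lever lies along the rail, so it is locked. I'll keep pushing gently.

Request:
drive_tool([
  {"rotation": [0, 0, 0], "slide": [0.04, 0.007, 0], "gripper": 255},
  {"rotation": [0, 0, 0], "slide": [0.04, 0.007, 0], "gripper": 255},
  {"rotation": [0, 0, 0], "slide": [0, 0, 0], "gripper": 255},
])

```text
time_s: 7.53
position: [451.7, 86.9, 42.9]
ee_rot: [[-0.16, 0.987, -0.007], [0.987, 0.16, -0.003], [-0.002, -0.007, -1.0]]
force: [-10.3, -2.5, 8.6]
finger_gap: 0.0
gripper_force: 5.0
```

Request:
drive_tool([
  {"rotation": [0, 0, 0], "slide": [0.04, 0.007, 0], "gripper": 255},
  {"rotation": [0, 0, 0], "slide": [0.04, 0.007, 0], "gripper": 255},
  {"rotation": [0, 0, 0], "slide": [0, 0, 0], "gripper": 255},
])

```text
time_s: 7.78
position: [451.8, 86.7, 42.6]
ee_rot: [[-0.16, 0.987, -0.01], [0.987, 0.16, -0.005], [-0.003, -0.01, -1.0]]
force: [-13.3, -3.1, 11.2]
finger_gap: 0.3
gripper_force: 7.3
```

Request:
drive_tool([
  {"rotation": [0, 0, 0], "slide": [-0.5, -0.08, 0], "gripper": 255},
  {"rotation": [0, 0, 0], "slide": [0, 0, 1], "gripper": 0},
  {"rotation": [0, 0, 0], "slide": [0, 0, 1], "gripper": 0},
  {"rotation": [0, 0, 0], "slide": [0, 0, 1], "gripper": 0},
  {"rotation": [0, 0, 0], "slide": [0, 0, 1], "gripper": 0},
  {"rotation": [0, 0, 0], "slide": [0.3, -1, 0.7], "gripper": 0},
  {"rotation": [0, 0, 0], "slide": [0.3, -1, 0.7], "gripper": 0},
  {"rotation": [0, 0, 0], "slide": [0.3, -1, 0.7], "gripper": 0},
  {"rotation": [0, 0, 0], "slide": [0.3, -1, 0], "gripper": 0},
  {"rotation": [0, 0, 0], "slide": [0.3, -1, 0], "gripper": 0},
  {"rotation": [0, 0, 0], "slide": [0.3, -1, 0], "gripper": 0},
  {"rotation": [0, 0, 0], "slide": [0.3, -1, 0], "gripper": 0},
])

```text
time_s: 8.78
position: [497.9, -90.5, 196.4]
ee_rot: [[-0.16, 0.987, 0.002], [0.987, 0.16, -0.0], [-0.001, 0.002, -1.0]]
force: [0.4, 0.1, 1.0]
finger_gap: 85.5
gripper_force: 0.0
```

Request:
drive_tool([
  {"rotation": [0, 0, -0.6], "slide": [0.09, -1, 0], "gripper": 0},
  {"rotation": [0, 0, -0.6], "slide": [0.09, -1, 0], "gripper": 0},
  {"rotation": [0, 0, -0.6], "slide": [0.09, -1, 0], "gripper": 0},
  {"rotation": [0, 0, -0.6], "slide": [0.09, -1, 0], "gripper": 0},
  {"rotation": [0, 0, -0.6], "slide": [0.09, -1, 0], "gripper": 0},
  {"rotation": [0, 0, -0.6], "slide": [0.09, -1, 0], "gripper": 0},
  {"rotation": [0, 0, -0.6], "slide": [0.09, -1, 0], "gripper": 0},
  {"rotation": [0, 0, -0.6], "slide": [0.09, -1, 0], "gripper": 0},
  {"rotation": [0, 0, -0.6], "slide": [0.09, -1, 0], "gripper": 0},
  {"rotation": [0, 0, -0.6], "slide": [0.09, -1, 0], "gripper": 0},
  {"rotation": [0, 0, -0.6], "slide": [0.09, -1, 0], "gripper": 0},
  {"rotation": [0, 0, -0.6], "slide": [0.09, -0.5, 0], "gripper": 0},
])

```text
time_s: 9.78
position: [523.0, -381.1, 195.8]
ee_rot: [[0.342, 0.94, -0.0], [0.94, -0.342, -0.002], [-0.002, 0.0, -1.0]]
force: [-0.0, -0.3, -1.0]
finger_gap: 85.6
gripper_force: 0.0
```

Run:
```python
from h import *
c=snap("wrist")
for t in ("carton_medium","carton_thin"):
  for r in bot.cut_out(t,"wrist")[:3]:
    m=r["pixels"].astype(np.float32);v,u=np.nonzero(m);print(t,round(r["p"],2),m.sum(),u.min(),u.max(),v.min(),v.max())
    for h,g in ((46,[517,-426,-.34]),(30,[546,-196,-.43])):
      x,f=fit([(c,m)],carton(h),g,[8,8,.1])
      if f<-.7: print(h,x.round(2),f)
o=bot.get_obs();print(o["position"],np.array(o["ee_rot"]).round(3).tolist())
cv2.imwrite("pics/w2.png",cv2.resize(c["image"],(640,480)))
```

```text
carton_medium 0.73 6423.0 239 297 145 261
46 [ 5.1754e+02 -4.2372e+02 -3.5000e-01] -0.9699819684028625
carton_thin 0.95 6258.0 364 468 152 265
carton_thin 0.81 2143.0 0 87 0 39
carton_thin 0.66 3742.0 0 47 148 251
[ 523.65981142 -376.90161032  195.65768993] [[0.337, 0.942, -0.0], [0.942, -0.337, 0.001], [0.001, -0.001, -1.0]]
```

Request:
drive_tool([
  {"rotation": [0, 0, 0], "slide": [-0.13, -0.92, -0.5], "gripper": 0},
  {"rotation": [0, 0, 0], "slide": [-0.12, -0.92, -1], "gripper": 0},
  {"rotation": [0, 0, 0], "slide": [0, 0, -1], "gripper": 0},
  {"rotation": [0, 0, 0], "slide": [0, 0, -1], "gripper": 0},
  {"rotation": [0, 0, 0], "slide": [0, 0, -1], "gripper": 0},
  {"rotation": [0, 0, 0], "slide": [0, 0, -1], "gripper": 0},
  {"rotation": [0, 0, 0], "slide": [0, 0, -1], "gripper": 0},
  {"rotation": [0, 0, 0], "slide": [0, 0, -0.7], "gripper": 0},
  {"rotation": [0, 0, 0], "slide": [0, 0, -0.3], "gripper": 0},
  {"rotation": [0, 0, 0], "slide": [0, 0, 0], "gripper": 255},
  {"rotation": [0, 0, 0], "slide": [0, 0, 0], "gripper": 255},
  {"rotation": [0, 0, 0], "slide": [0, 0, 0], "gripper": 255},
])

```text
time_s: 10.93
position: [519.0, -422.2, 10.7]
ee_rot: [[0.334, 0.942, 0.002], [0.942, -0.334, -0.001], [-0.0, 0.003, -1.0]]
force: [-0.3, -0.4, -1.9]
finger_gap: 61.4
gripper_force: 66.7
```

Request:
drive_tool([
  {"rotation": [0, 0, 0], "slide": [0, 0, 0], "gripper": 255},
  {"rotation": [0, 0, 0], "slide": [0, 0, 0], "gripper": 255},
  {"rotation": [0, 0, 0], "slide": [0, 0, 0.2], "gripper": 255},
  {"rotation": [0, 0, 0], "slide": [0, 0, 0.4], "gripper": 255},
])

```text
time_s: 11.27
position: [516.6, -421.8, 23.3]
ee_rot: [[0.335, 0.942, -0.002], [0.942, -0.335, 0.001], [0.001, -0.002, -1.0]]
force: [0.6, -0.1, -2.7]
finger_gap: 61.3
gripper_force: 66.8
```

Request:
drive_tool([
  {"rotation": [0, 0, 0], "slide": [0, 0, 1], "gripper": 255},
  {"rotation": [0, 0, 0], "slide": [0, 0, 1], "gripper": 255},
  {"rotation": [0, 0, 0], "slide": [0, 0, 1], "gripper": 255},
  {"rotation": [0, 0, 0], "slide": [0, 1, 1], "gripper": 255},
  {"rotation": [0, 0, 0], "slide": [0, 1, 1], "gripper": 255},
  {"rotation": [0, 0, 0], "slide": [0, 1, 1], "gripper": 255},
  {"rotation": [0, 0, 0], "slide": [0, 1, 1], "gripper": 255},
  {"rotation": [0, 0, 0], "slide": [0, 1, 0], "gripper": 255},
  {"rotation": [0, 0, 0], "slide": [0, 1, 0], "gripper": 255},
  {"rotation": [0, 0, 0], "slide": [0, 1, 0], "gripper": 255},
  {"rotation": [0, 0, 0], "slide": [0, 1, 0], "gripper": 255},
  {"rotation": [0, 0, 0], "slide": [0, 1, 0], "gripper": 255},
])

```text
time_s: 12.27
position: [517.4, -196.2, 199.9]
ee_rot: [[0.335, 0.942, 0.001], [0.942, -0.335, -0.001], [-0.001, 0.001, -1.0]]
force: [-0.5, 0.3, -1.2]
finger_gap: 61.1
gripper_force: 67.1
```

Request:
drive_tool([
  {"rotation": [0, 0, 0.6], "slide": [-0.1, 1, 0], "gripper": 255},
  {"rotation": [0, 0, 0.6], "slide": [-0.1, 1, 0], "gripper": 255},
  {"rotation": [0, 0, 0.6], "slide": [-0.1, 1, 0], "gripper": 255},
  {"rotation": [0, 0, 0.6], "slide": [-0.1, 1, 0], "gripper": 255},
  {"rotation": [0, 0, 0.6], "slide": [-0.1, 1, 0], "gripper": 255},
  {"rotation": [0, 0, 0.6], "slide": [-0.1, 1, 0], "gripper": 255},
  {"rotation": [0, 0, 0.6], "slide": [-0.1, 1, 0], "gripper": 255},
  {"rotation": [0, 0, 0.6], "slide": [-0.1, 1, 0], "gripper": 255},
  {"rotation": [0, 0, 0.6], "slide": [-0.1, 1, 0], "gripper": 255},
  {"rotation": [0, 0, 0.6], "slide": [-0.1, 1, 0], "gripper": 255},
  {"rotation": [0, 0, 0.6], "slide": [0, 0.7, 0], "gripper": 255},
  {"rotation": [0, 0, 0.6], "slide": [0, 0.5, 0], "gripper": 255},
])

```text
time_s: 13.27
position: [491.8, 85.4, 199.3]
ee_rot: [[-0.167, 0.986, 0.001], [0.986, 0.167, 0.0], [0.0, 0.001, -1.0]]
force: [-0.6, 0.2, -1.8]
finger_gap: 61.2
gripper_force: 67.0
```

Request:
drive_tool([
  {"rotation": [0, 0, 0], "slide": [0, 0.5, 0], "gripper": 255},
  {"rotation": [0, 0, 0], "slide": [0, 0, -1], "gripper": 255},
  {"rotation": [0, 0, 0], "slide": [0, 0, -1], "gripper": 255},
  {"rotation": [0, 0, 0], "slide": [0, 0, -1], "gripper": 255},
  {"rotation": [0, 0, 0], "slide": [0, 0, -1], "gripper": 255},
  {"rotation": [0, 0, 0], "slide": [0, 0, -0.5], "gripper": 255},
  {"rotation": [0, 0, 0], "slide": [0, 0, -0.2], "gripper": 255},
  {"rotation": [0, 0, 0], "slide": [0, 0, 0], "gripper": 255},
  {"rotation": [0, 0, 0], "slide": [0, 0, 0], "gripper": 255},
])

```text
time_s: 14.02
position: [493.3, 95.5, 82.2]
ee_rot: [[-0.161, 0.987, 0.001], [0.987, 0.161, 0.0], [0.0, 0.001, -1.0]]
force: [0.7, 0.4, -1.5]
finger_gap: 60.9
gripper_force: 66.8
```

Request:
drive_tool([
  {"rotation": [0, 0, 0], "slide": [0.06, 0.01, 0], "gripper": 255},
  {"rotation": [0, 0, 0], "slide": [0.06, 0.01, 0], "gripper": 255},
  {"rotation": [0, 0, 0], "slide": [0, 0, 0], "gripper": 255},
])

```text
time_s: 14.27
position: [495.0, 95.6, 82.1]
ee_rot: [[-0.161, 0.987, -0.001], [0.987, 0.161, -0.001], [-0.001, -0.001, -1.0]]
force: [-5.3, -0.0, 0.9]
finger_gap: 61.0
gripper_force: 66.9
```

Request:
drive_tool([
  {"rotation": [0, 0, 0], "slide": [-0.03, 0, -0.06], "gripper": 255},
  {"rotation": [0, 0, 0], "slide": [0, 0, -0.06], "gripper": 255},
  {"rotation": [0, 0, 0], "slide": [0, 0, -0.04], "gripper": 255},
  {"rotation": [0, 0, 0], "slide": [0, 0, 0], "gripper": 255},
])

```text
time_s: 14.6
position: [495.0, 95.6, 77.9]
ee_rot: [[-0.16, 0.987, 0.0], [0.987, 0.16, -0.001], [-0.001, 0.0, -1.0]]
force: [-4.7, -2.1, 6.2]
finger_gap: 61.6
gripper_force: 67.6
```

Request:
drive_tool([
  {"rotation": [0, 0, 0], "slide": [0, 0, -0.02], "gripper": 255},
  {"rotation": [0, 0, 0], "slide": [0, 0, 0], "gripper": 0},
  {"rotation": [0, 0, 0], "slide": [0, 0, 0], "gripper": 0},
  {"rotation": [0, 0, 0], "slide": [0, 0, 0], "gripper": 0},
  {"rotation": [0, 0, 0], "slide": [0, 0, 0], "gripper": 0},
  {"rotation": [0, 0, 0], "slide": [0, 0, 0], "gripper": 0},
  {"rotation": [0, 0, 0], "slide": [0, 0, 0.3], "gripper": 0},
  {"rotation": [0, 0, 0], "slide": [0, 0, 1], "gripper": 0},
  {"rotation": [0, 0, 0], "slide": [0, 0, 1], "gripper": 0},
  {"rotation": [0, 0, 0], "slide": [0, 0, 1], "gripper": 0},
  {"rotation": [0, 0, 0], "slide": [0, 0, 1], "gripper": 0},
  {"rotation": [0, 0, 0], "slide": [0, 0, 1], "gripper": 0},
])

```text
time_s: 15.6
position: [494.7, 95.9, 211.0]
ee_rot: [[-0.161, 0.987, 0.0], [0.987, 0.161, 0.0], [0.0, 0.0, -1.0]]
force: [0.6, 0.2, -0.7]
finger_gap: 85.4
gripper_force: 0.0
```

Request:
drive_tool([
  {"rotation": [0, 0, -0.7], "slide": [0.2, -1, 0], "gripper": 0},
  {"rotation": [0, 0, -0.7], "slide": [0.2, -1, 0], "gripper": 0},
  {"rotation": [0, 0, -0.7], "slide": [0.2, -1, 0], "gripper": 0},
  {"rotation": [0, 0, -0.7], "slide": [0.2, -1, 0], "gripper": 0},
  {"rotation": [0, 0, -0.7], "slide": [0.2, -1, 0], "gripper": 0},
  {"rotation": [0, 0, -0.7], "slide": [0.2, -1, 0], "gripper": 0},
  {"rotation": [0, 0, -0.7], "slide": [0.2, -1, 0], "gripper": 0},
  {"rotation": [0, 0, -0.7], "slide": [0.2, -1, 0], "gripper": 0},
  {"rotation": [0, 0, -0.7], "slide": [0.2, -1, 0], "gripper": 0},
  {"rotation": [0, 0, -0.7], "slide": [0.2, -0.6, 0], "gripper": 0},
  {"rotation": [0, 0, -0.7], "slide": [0, 0, 0], "gripper": 0},
  {"rotation": [0, 0, -0.7], "slide": [0, 0, 0], "gripper": 0},
])

```text
time_s: 16.6
position: [545.2, -146.1, 209.0]
ee_rot: [[0.419, 0.908, -0.0], [0.908, -0.419, 0.0], [0.0, -0.0, -1.0]]
force: [0.2, 0.6, -0.3]
finger_gap: 85.3
gripper_force: 0.0
```

Run:
```python
from h import *
c=snap("wrist")
for r in bot.cut_out("carton_thin","wrist")[:4]+bot.cut_out("carton_medium","wrist")[:1]:
    m=r["pixels"].astype(np.float32);v,u=np.nonzero(m)
    x,f=fit([(c,m)],carton(30),[546,-196,-.43],[8,8,.1]); print(round(r["p"],2),m.sum(),u.min(),u.max(),v.min(),v.max(),x.round(3),round(f,3))
o=bot.get_obs();print(o["position"],np.array(o["ee_rot"]).round(3).tolist())
t=snap("top");s=snap("scene")
for n,h in(("spray_can",190),("paint_tin",114),("hardener",130),("cup",95)):
    a=bot.boxes_of(n,"top");
    if a:
        q=np.array(a[0]["rect"])*[512,384,512,384];print(n,a[0]["p"],ray(t,[[(q[0]+q[2])/2,(q[1]+q[3])/2]],h/2)[0].round())
P=pickle.load(open("mag.pkl","rb"))
for cam,c2 in(("top",t),("scene",s)):
    r=bot.cut_out("carton_medium",cam)
    for q in r[:2]:
        v,u=np.nonzero(q["pixels"]);print(cam,round(q["p"],2),u.min(),u.max(),v.min(),v.max(), fit([(c2,q["pixels"].astype(np.float32))],carton(46,68),[496,96,.16],[5,5,.1]) if cam=="top" else "")
```

```text
0.98 5441.0 250 304 145 250 [ 5.46543e+02 -1.94607e+02 -4.22000e-01] -0.974
0.85 680.0 88 127 305 378 [ 5.46e+02 -1.96e+02 -4.30e-01] 0.0
0.83 5958.0 56 172 154 241 [ 5.46e+02 -1.96e+02 -4.30e-01] 0.0
0.73 425.0 398 475 294 364 [ 5.46e+02 -1.96e+02 -4.30e-01] 0.0
0.79 1506.0 56 127 0 39 [ 5.46e+02 -1.96e+02 -4.30e-01] 0.0
[ 545.08981321 -144.28057979  209.17626879] [[0.412, 0.911, -0.0], [0.911, -0.412, 0.0], [0.0, -0.0, -1.0]]
spray_can 0.7 [ 736. -213.   95.]
paint_tin 0.62 [739. -83.  57.]
cup 0.75 [ 710. -346.   48.]
top 0.85 214 250 172 194 (array([4.95285178e+02, 9.03387585e+01, 1.57269561e-01]), np.float64(-0.948563814163208))
top 0.16 354 374 219 236 (array([4.96e+02, 9.60e+01, 1.60e-01]), np.float64(0.0))
scene 0.95 261 305 193 229 
scene 0.62 287 334 207 278
```

Request:
drive_tool([
  {"rotation": [0, 0, 0], "slide": [0.06, -1, -0.5], "gripper": 0},
  {"rotation": [0, 0, 0], "slide": [0, -1, -1], "gripper": 0},
  {"rotation": [0, 0, 0], "slide": [0, 0, -1], "gripper": 0},
  {"rotation": [0, 0, 0], "slide": [0, 0, -1], "gripper": 0},
  {"rotation": [0, 0, 0], "slide": [0, 0, -1], "gripper": 0},
  {"rotation": [0, 0, 0], "slide": [0, 0, -1], "gripper": 0},
  {"rotation": [0, 0, 0], "slide": [0, 0, -1], "gripper": 0},
  {"rotation": [0, 0, 0], "slide": [0, 0, -0.9], "gripper": 0},
  {"rotation": [0, 0, 0], "slide": [0, 0, -0.5], "gripper": 0},
  {"rotation": [0, 0, 0], "slide": [0, 0, -0.25], "gripper": 0},
  {"rotation": [0, 0, 0], "slide": [0, 0, 0], "gripper": 255},
  {"rotation": [0, 0, 0], "slide": [0, 0, 0], "gripper": 255},
])

```text
time_s: 18.15
position: [547.1, -194.3, 6.2]
ee_rot: [[0.412, 0.911, 0.001], [0.911, -0.412, -0.0], [0.0, 0.001, -1.0]]
force: [0.6, 0.3, -0.4]
finger_gap: 64.1
gripper_force: 0.0
```

Request:
drive_tool([
  {"rotation": [0, 0, 0], "slide": [0, 0, 0], "gripper": 255},
  {"rotation": [0, 0, 0], "slide": [0, 0, 0], "gripper": 255},
  {"rotation": [0, 0, 0], "slide": [0, 0, 0], "gripper": 255},
])

```text
time_s: 18.4
position: [547.3, -194.5, 6.9]
ee_rot: [[0.413, 0.911, 0.002], [0.911, -0.413, -0.001], [0.0, 0.002, -1.0]]
force: [-0.3, -0.3, 3.3]
finger_gap: 60.3
gripper_force: 68.2
```

Request:
drive_tool([
  {"rotation": [0, 0, 0], "slide": [0, 0, 0.5], "gripper": 255},
  {"rotation": [0, 0, 0], "slide": [0, 0, 1], "gripper": 255},
  {"rotation": [0, 0, 0], "slide": [0, 0, 1], "gripper": 255},
  {"rotation": [0, 0, 0.7], "slide": [-0.2, 1, 1], "gripper": 255},
  {"rotation": [0, 0, 0.7], "slide": [-0.2, 1, 1], "gripper": 255},
  {"rotation": [0, 0, 0.7], "slide": [-0.2, 1, 1], "gripper": 255},
  {"rotation": [0, 0, 0.7], "slide": [-0.2, 1, 1], "gripper": 255},
  {"rotation": [0, 0, 0.7], "slide": [-0.2, 1, 1], "gripper": 255},
  {"rotation": [0, 0, 0.7], "slide": [-0.2, 1, 0], "gripper": 255},
  {"rotation": [0, 0, 0.7], "slide": [-0.2, 1, 0], "gripper": 255},
  {"rotation": [0, 0, 0.7], "slide": [-0.2, 1, 0], "gripper": 255},
  {"rotation": [0, 0, 0.7], "slide": [-0.2, 1, 0], "gripper": 255},
])

```text
time_s: 19.4
position: [500.5, 31.5, 194.0]
ee_rot: [[-0.017, 1.0, 0.001], [1.0, 0.017, -0.001], [-0.001, 0.001, -1.0]]
force: [0.5, 0.6, -2.5]
finger_gap: 60.6
gripper_force: 67.5
```

Request:
drive_tool([
  {"rotation": [0, 0, 0.7], "slide": [-0.2, 1, 0], "gripper": 255},
  {"rotation": [0, 0, 0.7], "slide": [-0.2, 1, 0], "gripper": 255},
  {"rotation": [0, 0, 0.7], "slide": [0, 0.5, 0], "gripper": 255},
  {"rotation": [0, 0, 0], "slide": [0, 0, -0.5], "gripper": 255},
  {"rotation": [0, 0, 0], "slide": [0, 0, -0.5], "gripper": 255},
  {"rotation": [0, 0, 0], "slide": [0, 0, 0], "gripper": 255},
  {"rotation": [0, 0, 0], "slide": [0, 0, 0], "gripper": 255},
])

```text
time_s: 19.98
position: [490.6, 91.3, 166.6]
ee_rot: [[-0.158, 0.987, -0.003], [0.987, 0.158, -0.001], [-0.001, -0.003, -1.0]]
force: [-0.7, -0.3, -3.0]
finger_gap: 61.0
gripper_force: 67.4
```

Request:
drive_tool([
  {"rotation": [0, 0, 0], "slide": [0, 0.16, -0.5], "gripper": 255},
  {"rotation": [0, 0, 0], "slide": [0, 0, -0.6], "gripper": 255},
  {"rotation": [0, 0, 0], "slide": [0, 0, -0.4], "gripper": 255},
  {"rotation": [0, 0, 0], "slide": [0, 0, -0.2], "gripper": 255},
  {"rotation": [0, 0, 0], "slide": [0.08, 0, 0], "gripper": 255},
  {"rotation": [0, 0, 0], "slide": [0.05, 0, 0], "gripper": 255},
  {"rotation": [0, 0, 0], "slide": [0, 0, 0], "gripper": 255},
])

```text
time_s: 20.57
position: [495.4, 97.3, 126.0]
ee_rot: [[-0.16, 0.987, 0.001], [0.987, 0.16, 0.0], [0.0, 0.001, -1.0]]
force: [0.9, -0.2, -3.1]
finger_gap: 60.8
gripper_force: 67.5
```

Request:
drive_tool([
  {"rotation": [0, 0, 0], "slide": [0.05, 0.01, 0], "gripper": 255},
  {"rotation": [0, 0, 0], "slide": [0, 0, 0], "gripper": 255},
])

```text
time_s: 20.73
position: [495.6, 97.3, 125.9]
ee_rot: [[-0.161, 0.987, -0.001], [0.987, 0.161, -0.001], [-0.001, -0.001, -1.0]]
force: [-2.0, -0.1, -2.2]
finger_gap: 60.9
gripper_force: 67.7
```

Near contact. Now lower it.

Request:
drive_tool([
  {"rotation": [0, 0, 0], "slide": [0, 0, -0.07], "gripper": 255},
  {"rotation": [0, 0, 0], "slide": [0, 0, -0.07], "gripper": 255},
  {"rotation": [0, 0, 0], "slide": [0, 0, -0.04], "gripper": 255},
  {"rotation": [0, 0, 0], "slide": [0, 0, 0], "gripper": 255},
])

```text
time_s: 21.07
position: [495.5, 97.4, 120.9]
ee_rot: [[-0.161, 0.987, -0.0], [0.987, 0.161, -0.0], [-0.0, -0.001, -1.0]]
force: [-2.5, -0.7, -2.3]
finger_gap: 60.6
gripper_force: 67.6
```

Request:
drive_tool([
  {"rotation": [0, 0, 0], "slide": [0, 0, -0.05], "gripper": 255},
  {"rotation": [0, 0, 0], "slide": [0, 0, -0.03], "gripper": 255},
  {"rotation": [0, 0, 0], "slide": [0, 0, 0], "gripper": 255},
])

```text
time_s: 21.32
position: [495.6, 97.4, 120.7]
ee_rot: [[-0.161, 0.987, -0.0], [0.987, 0.161, -0.002], [-0.002, -0.0, -1.0]]
force: [-9.4, -3.2, 18.0]
finger_gap: 60.8
gripper_force: 70.0
```

Request:
drive_tool([
  {"rotation": [0, 0, 0], "slide": [0, 0, 0], "gripper": 0},
  {"rotation": [0, 0, 0], "slide": [0, 0, 0], "gripper": 0},
  {"rotation": [0, 0, 0], "slide": [0, 0, 0], "gripper": 0},
  {"rotation": [0, 0, 0], "slide": [0, 0, 0], "gripper": 0},
  {"rotation": [0, 0, 0], "slide": [0, 0, 0], "gripper": 0},
  {"rotation": [0, 0, 0], "slide": [0, 0, 0.5], "gripper": 0},
  {"rotation": [0, 0, 0], "slide": [0, 0, 1], "gripper": 0},
  {"rotation": [0, 0, 0], "slide": [0, 0, 1], "gripper": 0},
  {"rotation": [0, 0, 0], "slide": [0, 0, 0.7], "gripper": 0},
  {"rotation": [0, 0, 0], "slide": [0.25, 1, 0], "gripper": 130},
  {"rotation": [0, 0, 0], "slide": [0.25, 1, 0], "gripper": 130},
  {"rotation": [0, 0, 0], "slide": [0.25, 1, 0], "gripper": 130},
])

```text
time_s: 22.32
position: [515.4, 172.9, 200.6]
ee_rot: [[-0.159, 0.987, 0.002], [0.987, 0.159, 0.0], [-0.0, 0.002, -1.0]]
force: [0.4, -0.1, -0.9]
finger_gap: 51.4
gripper_force: 0.0
```

Request:
drive_tool([
  {"rotation": [0, 0, 0], "slide": [0.25, 1, 0], "gripper": 130},
  {"rotation": [0, 0, 0], "slide": [0.25, 1, 0], "gripper": 130},
  {"rotation": [0, 0, 0], "slide": [0.25, 1, 0], "gripper": 130},
  {"rotation": [0, 0, 0], "slide": [0.25, 1, 0], "gripper": 130},
  {"rotation": [0, 0, 0], "slide": [0.3, 1, 0], "gripper": 130},
  {"rotation": [0, 0, 0], "slide": [0, 0, 0], "gripper": 130},
  {"rotation": [0, 0, 0], "slide": [0, 0, 0], "gripper": 130},
])

```text
time_s: 22.9
position: [546.6, 299.2, 199.6]
ee_rot: [[-0.163, 0.987, -0.0], [0.987, 0.163, 0.001], [0.001, 0.0, -1.0]]
force: [1.0, 0.2, 0.1]
finger_gap: 42.2
gripper_force: 0.0
```

Run:
```python
from h import *
P=pickle.load(open("mag.pkl","rb"));c=snap("scene");cv2.imwrite("pics/s2.png",cv2.resize(c["image"][130:290,180:393],(796,597)))
w=snap("wrist")
for n,cc in(("scene",c),("wrist",w)):
    for t in("clamp","guide"):
        r=bot.cut_out(t,n)
        if r:
            v,u=np.nonzero(r[0]["pixels"]);print(n,t,round(r[0]["p"],2),u.min(),u.max(),v.min(),v.max())
for a in (0,.15,.3): print(a,proj(c,place(np.array([[80-71*np.sin(a),148+71*np.cos(a),95.]]),497,90,.162)).round(),proj(c,place(np.array([[80.,148,82]]),497,90,.162)).round())
print(bot.get_obs()["position"])
```

```text
scene clamp 0.81 303 333 246 257
scene guide 0.68 288 334 210 278
wrist clamp 0.81 242 267 165 241
wrist guide 0.96 138 276 166 288
0 [[334. 256.]] [[308. 248.]]
0.15 [[336. 254.]] [[308. 248.]]
0.3 [[337. 251.]] [[308. 248.]]
[547.39404083 296.0974751  199.26209885]
```

View pics/s2.png

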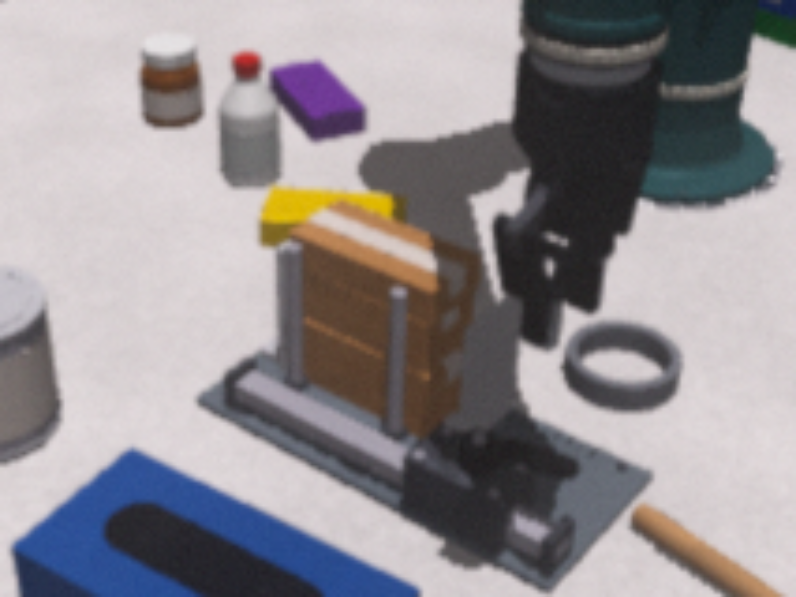

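The cartons stand neatly stacked, and the lever at (470..575, 450..465) lies along the rail, so it is locked. I'll lower the half-open gripper over the handle.

Request:
drive_tool([
  {"rotation": [0, 0, 0], "slide": [-0.06, 0.3, -1], "gripper": 130},
  {"rotation": [0, 0, 0], "slide": [0, 0, -1], "gripper": 130},
  {"rotation": [0, 0, 0], "slide": [0, 0, -1], "gripper": 130},
  {"rotation": [0, 0, 0], "slide": [0, 0, -1], "gripper": 130},
  {"rotation": [0, 0, 0], "slide": [0, 0, -0.6], "gripper": 130},
  {"rotation": [0, 0, 0], "slide": [0, 0, -0.3], "gripper": 130},
  {"rotation": [0, 0, 0], "slide": [0, 0, 0], "gripper": 130},
])

```text
time_s: 23.78
position: [545.0, 304.1, 75.2]
ee_rot: [[-0.16, 0.987, -0.002], [0.987, 0.16, -0.001], [-0.001, -0.002, -1.0]]
force: [-0.7, -0.2, 0.5]
finger_gap: 42.3
gripper_force: 0.0
```

Request:
drive_tool([
  {"rotation": [0, 0, 0], "slide": [-0.41, -0.11, 0], "gripper": 130},
  {"rotation": [0, 0, 0], "slide": [-0.41, -0.11, 0], "gripper": 130},
  {"rotation": [0, 0, 0], "slide": [-0.41, -0.11, 0], "gripper": 130},
  {"rotation": [0, 0, 0], "slide": [-0.27, -0.19, 0], "gripper": 130},
  {"rotation": [0, 0, 0], "slide": [-0.27, -0.19, 0], "gripper": 130},
  {"rotation": [0, 0, 0], "slide": [-0.2, -0.24, 0], "gripper": 130},
  {"rotation": [0, 0, 0], "slide": [-0.2, -0.24, 0], "gripper": 130},
  {"rotation": [0, 0, 0], "slide": [0, 0, 0], "gripper": 130},
])

```text
time_s: 24.45
position: [491.9, 277.2, 78.7]
ee_rot: [[-0.162, 0.987, 0.004], [0.987, 0.162, 0.004], [0.004, 0.004, -1.0]]
force: [-0.5, 4.5, -0.3]
finger_gap: 41.9
gripper_force: 2.1
```

Request:
drive_tool([
  {"rotation": [0, 0, 0], "slide": [0.1, 0.1, 1], "gripper": 130},
  {"rotation": [0, 0, 0], "slide": [0, 0, 1], "gripper": 130},
  {"rotation": [0, 0, 0], "slide": [0, 0, 1], "gripper": 255},
  {"rotation": [0, 0, 0], "slide": [0, 0, 1], "gripper": 255},
  {"rotation": [0, 0, 0], "slide": [0, 0, 0], "gripper": 255},
])

```text
time_s: 24.87
position: [496.4, 279.4, 182.4]
ee_rot: [[-0.16, 0.987, 0.008], [0.987, 0.16, 0.003], [0.002, 0.009, -1.0]]
force: [0.4, -0.1, 0.6]
finger_gap: 5.9
gripper_force: 0.0
```

Run:
```python
from h import *
c=snap("scene");im=[c["image"][200:290,250:370]]
w=snap("wrist")
a=cv2.resize(im[0],(390,290));b=cv2.resize(w["image"],(390,292))[:290]
cv2.imwrite("pics/s3.png",np.hstack([a,b]))
print(bot.get_obs()["position"])
def hm(g,a):
    s,k=np.sin(a),np.cos(a);pts=[]
    for r,z in((12,70),(71,96)):
        for dl in(-7,7):
            for dz in(-7,7): pts.append([80-s*r+k*dl,112+g+k*r+s*dl,z+dz])
    return [place(np.array(pts,float),497,90,.162),place(boxpts(67,93,99+g,125+g,60,82),497,90,.162)]
for n,cc in(("scene",c),("wrist",w)):
    for t in("clamp",):
        r=bot.cut_out(t,n)
        if r:
            m=r[0]["pixels"].astype(np.float32);
            for g in(30,36): print(n,g,[(x,round(float(np.minimum(s,m).sum()/np.maximum(s,m).sum()),2)) for x in(0,.4,.6,.8,1.) for s in [sil(cc,hm(g,x))]])
```

```text
[494.70833419 277.58534146 178.24065145]
scene 30 [(0, 0.3), (0.4, 0.3), (0.6, 0.37), (0.8, 0.55), (1.0, 0.71)]
scene 36 [(0, 0.3), (0.4, 0.29), (0.6, 0.29), (0.8, 0.42), (1.0, 0.59)]
wrist 30 [(0, 0.26), (0.4, 0.28), (0.6, 0.31), (0.8, 0.52), (1.0, 0.75)]
wrist 36 [(0, 0.25), (0.4, 0.27), (0.6, 0.27), (0.8, 0.36), (1.0, 0.67)]
```

View pics/s3.png

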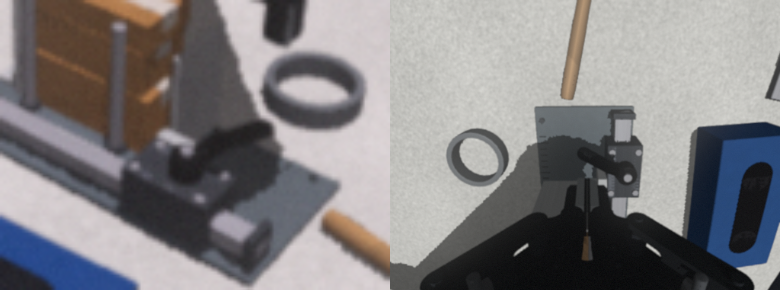

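The scene crop shows the lever swung open to about 1 rad. Next I'll go behind the guide plate.

Request:
drive_tool([
  {"rotation": [0, 0, 0], "slide": [-0.24, -0.8, 0], "gripper": 255},
  {"rotation": [0, 0, 0], "slide": [-0.24, -0.8, 0], "gripper": 255},
  {"rotation": [0, 0, 0], "slide": [-0.24, -0.6, 0], "gripper": 255},
  {"rotation": [0, 0, 0], "slide": [0, 0, -1], "gripper": 255},
  {"rotation": [0, 0, 0], "slide": [0, 0, -1], "gripper": 255},
  {"rotation": [0, 0, 0], "slide": [0, 0, -1], "gripper": 255},
  {"rotation": [0, 0, 0], "slide": [0, 0, -0.6], "gripper": 255},
  {"rotation": [0, 0, 0], "slide": [0, 0, 0], "gripper": 255},
])

```text
time_s: 25.73
position: [473.0, 220.9, 82.5]
ee_rot: [[-0.16, 0.987, -0.008], [0.987, 0.16, -0.003], [-0.002, -0.008, -1.0]]
force: [-0.4, -0.1, 1.2]
finger_gap: 0.2
gripper_force: 0.0
```

Request:
drive_tool([
  {"rotation": [0, 0, 0], "slide": [0.03, -0.2, 0], "gripper": 255},
  {"rotation": [0, 0, 0], "slide": [0.03, -0.2, 0], "gripper": 255},
  {"rotation": [0, 0, 0], "slide": [0.03, -0.2, 0], "gripper": 255},
  {"rotation": [0, 0, 0], "slide": [0.03, -0.16, 0], "gripper": 255},
  {"rotation": [0, 0, 0], "slide": [0.03, -0.16, 0], "gripper": 255},
  {"rotation": [0, 0, 0], "slide": [0.03, -0.16, 0], "gripper": 255},
  {"rotation": [0, 0, 0], "slide": [0.02, -0.12, 0], "gripper": 255},
  {"rotation": [0, 0, 0], "slide": [0.02, -0.12, 0], "gripper": 255},
])

```text
time_s: 26.4
position: [481.5, 191.8, 87.5]
ee_rot: [[-0.162, 0.987, 0.002], [0.987, 0.162, 0.004], [0.004, 0.003, -1.0]]
force: [-0.8, 6.6, -1.5]
finger_gap: 0.1
gripper_force: 3.1
```

Request:
drive_tool([
  {"rotation": [0, 0, 0], "slide": [0.02, -0.12, 0], "gripper": 255},
  {"rotation": [0, 0, 0], "slide": [0.02, -0.12, 0], "gripper": 255},
  {"rotation": [0, 0, 0], "slide": [0.02, -0.12, 0], "gripper": 255},
  {"rotation": [0, 0, 0], "slide": [0.02, -0.12, 0], "gripper": 255},
  {"rotation": [0, 0, 0], "slide": [0, 0, 0], "gripper": 255},
])

```text
time_s: 26.82
position: [483.5, 179.7, 87.5]
ee_rot: [[-0.161, 0.987, 0.002], [0.987, 0.161, 0.004], [0.004, 0.002, -1.0]]
force: [-1.4, 5.8, -0.8]
finger_gap: 0.2
gripper_force: 3.0
```

Request:
drive_tool([
  {"rotation": [0, 0, 0], "slide": [0.02, -0.1, 0], "gripper": 255},
  {"rotation": [0, 0, 0], "slide": [0.01, -0.08, 0], "gripper": 255},
  {"rotation": [0, 0, 0], "slide": [0, 0, 0], "gripper": 255},
])

```text
time_s: 27.07
position: [483.7, 178.6, 87.6]
ee_rot: [[-0.164, 0.987, 0.002], [0.986, 0.164, 0.009], [0.008, 0.004, -1.0]]
force: [-1.1, 13.3, -2.5]
finger_gap: -0.2
gripper_force: 6.7
```

Request:
drive_tool([
  {"rotation": [0, 0, 0], "slide": [0.01, -0.08, 0], "gripper": 255},
  {"rotation": [0, 0, 0], "slide": [0.01, -0.08, 0], "gripper": 255},
  {"rotation": [0, 0, 0], "slide": [0, 0, 0], "gripper": 255},
])

```text
time_s: 27.32
position: [484.2, 175.6, 87.6]
ee_rot: [[-0.164, 0.986, 0.003], [0.986, 0.164, 0.01], [0.01, 0.004, -1.0]]
force: [-0.9, 15.3, -5.5]
finger_gap: -0.2
gripper_force: 7.9
```

Request:
drive_tool([
  {"rotation": [0, 0, 0], "slide": [0.01, -0.08, 0], "gripper": 255},
  {"rotation": [0, 0, 0], "slide": [0.01, -0.06, 0], "gripper": 255},
  {"rotation": [0, 0, 0], "slide": [0, 0, 0], "gripper": 255},
])

```text
time_s: 27.57
position: [484.7, 173.0, 87.7]
ee_rot: [[-0.165, 0.986, 0.003], [0.986, 0.165, 0.011], [0.011, 0.005, -1.0]]
force: [-1.6, 16.4, -5.8]
finger_gap: 0.0
gripper_force: 8.9
```

Request:
drive_tool([
  {"rotation": [0, 0, 0], "slide": [0.01, -0.06, 0], "gripper": 255},
  {"rotation": [0, 0, 0], "slide": [0.01, -0.06, 0], "gripper": 255},
  {"rotation": [0, 0, 0], "slide": [0, 0, 0], "gripper": 255},
])

```text
time_s: 27.82
position: [485.1, 170.7, 87.7]
ee_rot: [[-0.166, 0.986, 0.003], [0.986, 0.166, 0.012], [0.011, 0.005, -1.0]]
force: [-2.0, 18.9, -6.9]
finger_gap: 0.2
gripper_force: 9.6
```

Request:
drive_tool([
  {"rotation": [0, 0, 0], "slide": [0.01, -0.06, 0], "gripper": 255},
  {"rotation": [0, 0, 0], "slide": [0.01, -0.04, 0], "gripper": 255},
  {"rotation": [0, 0, 0], "slide": [0, 0, 0], "gripper": 255},
])

```text
time_s: 28.07
position: [485.1, 170.4, 87.7]
ee_rot: [[-0.167, 0.986, 0.003], [0.986, 0.167, 0.015], [0.015, 0.006, -1.0]]
force: [-2.7, 24.2, -7.7]
finger_gap: 0.2
gripper_force: 12.2
```

Request:
drive_tool([
  {"rotation": [0, 0, 0], "slide": [-0.06, 0.4, 0], "gripper": 255},
  {"rotation": [0, 0, 0], "slide": [-0.04, 0.5, -0.2], "gripper": 255},
  {"rotation": [0, 0, 0], "slide": [-0.04, 0.5, -0.2], "gripper": 255},
  {"rotation": [0, 0, 0], "slide": [0, 0, 0], "gripper": 255},
])

```text
time_s: 28.4
position: [482.2, 197.1, 76.7]
ee_rot: [[-0.163, 0.987, 0.0], [0.987, 0.163, 0.001], [0.001, 0.0, -1.0]]
force: [0.9, 0.4, 1.2]
finger_gap: -0.0
gripper_force: 0.0
```

Run:
```python
from h import *
o=bot.get_obs()["position"];d=o[:2]-np.array([497,90]);print(o,"mag",d@[.987,.161],d@[-.161,.987])
c=snap("scene");t=snap("top")
cv2.imwrite("pics/s4.png",np.hstack([cv2.resize(c["image"][170:290,240:370],(390,360)),cv2.resize(t["image"][145:220,165:275],(400,360))]))
r=bot.cut_out("guide","scene")
```

```text
[482.20826745 197.11471549  76.66510786] mag 2.6460291646713814 108.1036931341443
```

View pics/s4.png

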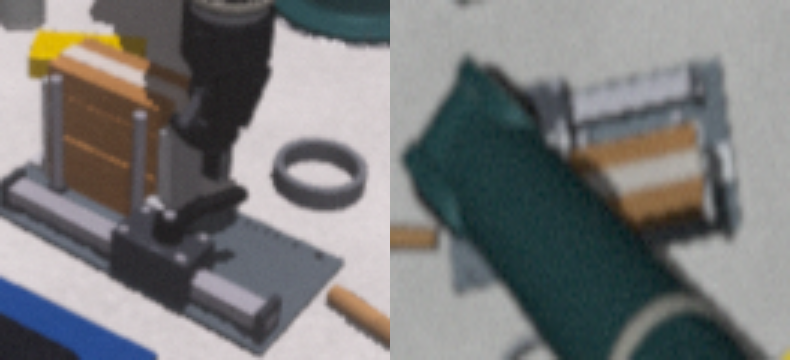

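The column is upright, the guide is against it, and the lever is still open with the finger behind it. I'll swing the lever halfway, then re-press the guide.

Request:
drive_tool([
  {"rotation": [0, 0, 0], "slide": [0.29, 0.37, 0], "gripper": 255},
  {"rotation": [0, 0, 0], "slide": [0.29, 0.37, 0], "gripper": 255},
  {"rotation": [0, 0, 0], "slide": [0.08, 0.26, 0], "gripper": 255},
  {"rotation": [0, 0, 0], "slide": [0.08, 0.26, 0], "gripper": 255},
  {"rotation": [0, 0, 0], "slide": [0.08, 0.26, 0], "gripper": 255},
  {"rotation": [0, 0, 0], "slide": [0.1, 0.21, 0], "gripper": 255},
  {"rotation": [0, 0, 0], "slide": [0.1, 0.21, 0], "gripper": 255},
  {"rotation": [0, 0, 0], "slide": [0, 0, 0], "gripper": 255},
])

```text
time_s: 29.22
position: [508.2, 243.3, 76.2]
ee_rot: [[-0.16, 0.987, -0.001], [0.987, 0.16, -0.002], [-0.002, -0.002, -1.0]]
force: [-0.2, -4.1, 0.1]
finger_gap: 0.2
gripper_force: 1.5
```

```bash
cat >> h.py <<'E'
def hm(g,a):
    s,k=np.sin(a),np.cos(a);pts=[]
    for r,z in((12,70),(71,96)):
        for dl in(-7,7):
            for dz in(-7,7): pts.append([80-s*r+k*dl,112+g+k*r+s*dl,z+dz])
    return [place(np.array(pts,float),497,90,.162),place(boxpts(67,93,99+g,125+g,60,82),497,90,.162)]
def lever():
    o=bot.get_obs()["position"];d=o[:2]-np.array([497,90]);print("mag",d@[.987,.161],d@[-.161,.987])
    for n in("scene","wrist"):
        c=snap(n);r=bot.cut_out("clamp",n)
        if r:
            m=r[0]["pixels"].astype(np.float32);b=max((float(np.minimum(s,m).sum()/np.maximum(s,m).sum()),x,g) for g in range(-4,12,2) for x in np.arange(-.1,1.1,.1) for s in [sil(c,hm(g,x))]);print(n,r[0]["p"],m.sum(),b)
E
python3 -c "from h import *;lever()"
```

```text
mag 35.71582342256339 149.45686827233476
scene 0.63 254.0 (0.6761503219604492, np.float64(0.5000000000000001), 2)
wrist 0.65 2397.0 (0.5043577551841736, np.float64(0.5000000000000001), 4)
```

Request:
drive_tool([
  {"rotation": [0, 0, 0], "slide": [-0.34, -0.72, 0.15], "gripper": 255},
  {"rotation": [0, 0, 0], "slide": [-0.34, -0.72, 0.15], "gripper": 255},
  {"rotation": [0, 0, 0], "slide": [-0.34, -0.72, 0.15], "gripper": 255},
  {"rotation": [0, 0, 0], "slide": [0.03, -0.16, 0], "gripper": 255},
  {"rotation": [0, 0, 0], "slide": [0.03, -0.16, 0], "gripper": 255},
  {"rotation": [0, 0, 0], "slide": [0.02, -0.12, 0], "gripper": 255},
  {"rotation": [0, 0, 0], "slide": [0.02, -0.12, 0], "gripper": 255},
  {"rotation": [0, 0, 0], "slide": [0, 0, 0], "gripper": 255},
])

```text
time_s: 30.08
position: [485.7, 176.0, 87.7]
ee_rot: [[-0.16, 0.987, 0.0], [0.987, 0.16, 0.001], [0.001, 0.0, -1.0]]
force: [-0.7, -0.7, 0.6]
finger_gap: -0.4
gripper_force: 0.0
```

Request:
drive_tool([
  {"rotation": [0, 0, 0], "slide": [0.02, -0.1, 0], "gripper": 255},
  {"rotation": [0, 0, 0], "slide": [0.01, -0.08, 0], "gripper": 255},
  {"rotation": [0, 0, 0], "slide": [0, 0, 0], "gripper": 255},
])

```text
time_s: 30.33
position: [485.9, 173.3, 87.8]
ee_rot: [[-0.162, 0.987, 0.001], [0.987, 0.162, 0.003], [0.003, 0.001, -1.0]]
force: [-0.3, 5.8, -2.8]
finger_gap: 0.2
gripper_force: 2.3
```

Request:
drive_tool([
  {"rotation": [0, 0, 0], "slide": [0.01, -0.08, 0], "gripper": 255},
  {"rotation": [0, 0, 0], "slide": [0.01, -0.08, 0], "gripper": 255},
  {"rotation": [0, 0, 0], "slide": [0, 0, 0], "gripper": 255},
])

```text
time_s: 30.58
position: [486.4, 170.5, 87.8]
ee_rot: [[-0.163, 0.987, 0.001], [0.987, 0.163, 0.005], [0.005, 0.002, -1.0]]
force: [1.0, 8.2, -4.8]
finger_gap: -0.1
gripper_force: 3.8
```

Request:
drive_tool([
  {"rotation": [0, 0, 0], "slide": [0.01, -0.06, 0], "gripper": 255},
  {"rotation": [0, 0, 0], "slide": [0, -0.04, 0], "gripper": 255},
  {"rotation": [0, 0, 0], "slide": [0, 0, 0], "gripper": 255},
])

```text
time_s: 30.83
position: [486.4, 170.5, 87.9]
ee_rot: [[-0.164, 0.986, 0.002], [0.986, 0.164, 0.009], [0.008, 0.003, -1.0]]
force: [0.2, 13.8, -7.6]
finger_gap: 0.2
gripper_force: 6.7
```

Request:
drive_tool([
  {"rotation": [0, 0, 0], "slide": [-0.05, 0.54, 0], "gripper": 255},
  {"rotation": [0, 0, 0], "slide": [-0.05, 0.54, 0], "gripper": 255},
  {"rotation": [0, 0, 0], "slide": [0.34, 0.72, -0.2], "gripper": 255},
  {"rotation": [0, 0, 0], "slide": [0.34, 0.72, -0.2], "gripper": 255},
  {"rotation": [0, 0, 0], "slide": [0.12, 0.26, 0], "gripper": 255},
  {"rotation": [0, 0, 0], "slide": [0.12, 0.26, 0], "gripper": 255},
  {"rotation": [0, 0, 0], "slide": [0.16, 0.2, 0], "gripper": 255},
  {"rotation": [0, 0, 0], "slide": [0.16, 0.2, 0], "gripper": 255},
  {"rotation": [0, 0, 0], "slide": [0.16, 0.2, 0], "gripper": 255},
  {"rotation": [0, 0, 0], "slide": [0.11, 0.085, 0], "gripper": 255},
  {"rotation": [0, 0, 0], "slide": [0.11, 0.085, 0], "gripper": 255},
  {"rotation": [0, 0, 0], "slide": [0, 0, 0], "gripper": 255},
])

```text
time_s: 31.83
position: [523.2, 256.6, 77.0]
ee_rot: [[-0.158, 0.987, -0.005], [0.987, 0.158, -0.006], [-0.005, -0.005, -1.0]]
force: [-3.6, -5.2, 0.8]
finger_gap: -0.1
gripper_force: 2.6
```

Request:
drive_tool([
  {"rotation": [0, 0, 0], "slide": [0.11, 0.03, 0], "gripper": 255},
  {"rotation": [0, 0, 0], "slide": [0.08, 0.015, 0], "gripper": 255},
  {"rotation": [0, 0, 0], "slide": [0, 0, 0], "gripper": 255},
])

```text
time_s: 32.08
position: [527.1, 258.0, 77.0]
ee_rot: [[-0.159, 0.987, -0.006], [0.987, 0.159, -0.006], [-0.005, -0.006, -1.0]]
force: [-6.3, -4.6, 2.9]
finger_gap: 0.2
gripper_force: 3.5
```

Request:
drive_tool([
  {"rotation": [0, 0, 0], "slide": [0.08, 0.013, 0], "gripper": 255},
  {"rotation": [0, 0, 0], "slide": [0.06, 0.01, 0], "gripper": 255},
  {"rotation": [0, 0, 0], "slide": [0, 0, 0], "gripper": 255},
])

```text
time_s: 32.33
position: [528.9, 258.5, 76.9]
ee_rot: [[-0.159, 0.987, -0.008], [0.987, 0.159, -0.007], [-0.005, -0.009, -1.0]]
force: [-10.7, -5.6, 6.9]
finger_gap: 0.3
gripper_force: 5.8
```

Request:
drive_tool([
  {"rotation": [0, 0, 0], "slide": [0.06, 0.01, 0], "gripper": 255},
  {"rotation": [0, 0, 0], "slide": [0.04, 0.005, 0], "gripper": 255},
  {"rotation": [0, 0, 0], "slide": [0, 0, 0], "gripper": 255},
])

```text
time_s: 32.58
position: [529.2, 258.6, 76.8]
ee_rot: [[-0.16, 0.987, -0.012], [0.987, 0.16, -0.009], [-0.007, -0.013, -1.0]]
force: [-16.2, -6.7, 10.0]
finger_gap: 0.0
gripper_force: 8.8
```

Request:
drive_tool([
  {"rotation": [0, 0, 0], "slide": [-0.6, -0.1, 0], "gripper": 255},
  {"rotation": [0, 0, 0], "slide": [0, 0, 0.7], "gripper": 255},
  {"rotation": [0, 0, 0], "slide": [0, 0, 1], "gripper": 255},
  {"rotation": [0, 0, 0], "slide": [0, 0, 1], "gripper": 255},
  {"rotation": [0, 0, 0], "slide": [0, 0, 1], "gripper": 255},
  {"rotation": [0, 0, 0], "slide": [0, 0, 1], "gripper": 255},
  {"rotation": [0, 0, 0], "slide": [0, 1, 1], "gripper": 255},
  {"rotation": [0, 0, 0], "slide": [0, 1, 1], "gripper": 255},
  {"rotation": [0, 0, 0], "slide": [0, 1, 0], "gripper": 255},
  {"rotation": [0, 0, 0], "slide": [0, 1, 0], "gripper": 255},
  {"rotation": [0, 0, 0], "slide": [0, 0, 0], "gripper": 255},
  {"rotation": [0, 0, 0], "slide": [0, 0, 0], "gripper": 255},
])

```text
time_s: 33.58
position: [519.8, 360.4, 245.4]
ee_rot: [[-0.162, 0.987, -0.0], [0.987, 0.162, 0.0], [0.0, -0.0, -1.0]]
force: [-0.3, -0.1, -0.5]
finger_gap: -0.1
gripper_force: 0.0
```

Run:
```python
from h import *
lever()
t=snap("top");s=snap("scene");w=snap("wrist")
cv2.imwrite("pics/s5.png",np.hstack([cv2.resize(s["image"][170:290,240:370],(390,360)),cv2.resize(w["image"],(400,360))]))
for n,c in(("top",t),("scene",s),("wrist",w)):
    for nm,h,z in(("carton_thin",30,114),("carton_medium",46,68),("carton_thick",60,8)):
        for r in bot.cut_out(nm,n):
            m=r["pixels"].astype(np.float32)
            x,f=fit([(c,m)],carton(h,z),[497,90,.162],[3,3,.05])
            if f<-.6:
                d=x[:2]-[497,90];print(n,nm,"mag",round(d@[.987,.161],1),round(d@[-.161,.987],1),x[2].round(3),round(f,3))
```

```text
mag 66.02360578391871 263.1735551089809
top carton_thin mag -2.3 -3.1 0.16 -0.954
scene carton_thin mag -3.1 -2.3 0.212 -0.878
```

View pics/s5.png

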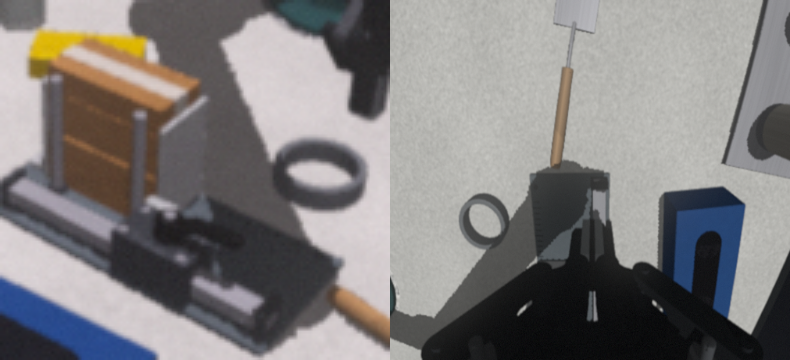

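The column stands flush, with the guide plate against its end and the lever back along the rail. The robot is clear.

```bash
python3 -c "
from rig import bot
print(bot.close_job())"
```

```text
the job is handed in; nothing more can be done
None
```

I handed the job in at about 34 s: the cartons are stacked thick, medium, thin, squared up against the rods and end plate, with the guide closed and its lever locked. No verdict came back, so this rests on contact forces and the last pictures, where only the thin carton could be measured (about 3 mm off its square place).

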